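# Clamp and earth-test bearing brackets

## Task

Earth-test the aluminium bearing brackets standing on the repair bench: stand every one of them upright side by side on the bed in the middle of the vise jaws, broad faces to the jaws, and wind the crank until its jaws hold them firmly; then, with the vise still tight, press the tester's red plunger fully down, hold it there for about a second and let go. Afterwards wind the vise fully open again and stand all the brackets upright in the green tray, leaving the battery, the screwdriver and the mug where they are.

Things in the scene. Friction and masses are not known exactly. Their poses are not given: they have to be found in the camera images.
- vise: machine vise, bolted down. Origin: bed centre on the bench; own y along the screw, towards the crank. Bed 110 (x) x 235 (y) mm, upper face 30 mm up: brackets stand on it. Jaws 90 mm wide, tops 91 mm up. Fixed jaw face at y = -75 mm, moving jaw face at y = +50 mm minus joint jaw, so 125 mm apart when fully open. Screw bearing block at y = 100 to 120 mm, 92 mm high
- jaw_face (a point): centre of the moving jaw's steel face, 57 mm above the bench; it slides to the vise's -y as it closes
- jaw (a joint): travel of the moving jaw in m: 0 fully open, grows as it closes, at most 0.09. Driven by the crank: 24 mm a turn (0.00382 m per rad of joint crank). It starts 0 to 4 mm closed
- crank (a joint): crank angle in rad, several turns; grows as the vise closes: clockwise looking along the vise's -y. At angle a the grip lies at 40 mm x (-sin a along the vise's x, cos a upward) from the axis: 0 is straight up. Friction needs about 5 N at the grip and keeps the vise tight when let go; 8 to 12 N at the grip clamps firmly
- crank_pin (a point): middle of the crank's green grip: a free-turning sleeve of 16 mm diameter, 66 mm long, lying along the vise's y. It circles in an upright plane at 40 mm radius, 35 to 115 mm above the bench. The crank's arm is on the vise's side of it, the other end is free. It can be pinched from above and led round without regrasping
- crank_axis (a point): point on the crank's axis level with the middle of the grip: in the vise's frame at (0, 180, 75) mm
- bracket_a: aluminium bearing bracket, 250 g: block 60 (own x) x 34 (own y, thickness) x 45 mm high, a round bearing on both broad faces; centred on its top an orange lug 30 (x) x 34 (y) mm, 45 to 87 mm above the underside, to grip it by. Origin: centre of the underside, z up; a half turn looks the same. Two or three are present (None: absent), standing on the bench
- bracket_b: the same as bracket_a
- bracket_c: the same as bracket_a
- tray: green open tray, fixed, 150 (own x) x 190 (own y) x 40 mm high, walls and floor 5 mm. Origin: centre of the underside
- tester: dark instrument with green end cheeks, fixed, 110 (own x) x 160 (own y) x 80 mm high. Origin: centre of the underside
- plunger_top (a point): centre of the top of the tester's red plunger, a disc of 36 mm diameter on the tester's top, 124 mm above the bench when up; it goes straight down
- plunger (a joint): depth of the plunger in m: 0 up, 0.018 fully down against its stop. Sprung back; 3 N starts it, 9 N holds it fully down
- battery: black battery pack with a green band, 75 x 110 x 67 mm, loose; leave alone. Origin: centre of the underside
- screwdriver: screwdriver with green handle, 200 mm long, lying; leave alone
- mug: white mug, 80 mm wide, 90 mm high; leave alone. Origin: centre of the underside

How it is judged (in metres and radians):
On the way, in this order (a step that is already met when the one before it is completed fails the run):
1. every bracket stands upright on the vise bed side by side between the jaws, within 25 mm of the jaws' middle, and the moving jaw presses on them with over 8 N (x of bracket_a in the frame of vise between -0.025 and 0.025 m and y of bracket_a in the frame of vise between -0.075 and 0.05 m and z of bracket_a in the frame of vise between 0.022 and 0.038 m and angle between the y axis of each of bracket_a, bracket_b, bracket_c and the y axis of vise, either way round below 0.15 rad and angle between each of bracket_a, bracket_b, bracket_c's own z axis and vertical below 0.12 rad and x of bracket_b in the frame of vise between -0.025 and 0.025 m and y of bracket_b in the frame of vise between -0.075 and 0.05 m and z of bracket_b in the frame of vise between 0.022 and 0.038 m and x of bracket_c in the frame of vise between -0.025 and 0.025 m and y of bracket_c in the frame of vise between -0.075 and 0.05 m and z of bracket_c in the frame of vise between 0.022 and 0.038 m and (contact force between jaw and bracket_a above 8 N or contact force between jaw and bracket_b above 8 N or contact force between jaw and bracket_c above 8 N)), for 0.3 s.
2. with the brackets still clamped so, the tester's plunger is held fully down (over 16 of 18 mm) for half a second (all of step 1 and value of joint plunger above 0.016 m), for 0.5 s.
3. the vise is wound fully open again (within 8 mm) (value of joint jaw below 0.008 m), for 0.2 s.
At the end, for the whole second after the job is handed in: every bracket stands upright (within 0.15 rad) and at rest on the tray's floor, the vise is open to within 8 mm of its stop and the plunger is back up (x of bracket_a in the frame of tray between -0.06 and 0.06 m and y of bracket_a in the frame of tray between -0.085 and 0.085 m and z of bracket_a in the frame of tray between -0.002 and 0.014 m and angle between each of bracket_a, bracket_b, bracket_c's own z axis and vertical below 0.15 rad and linear speed of each of bracket_a, bracket_b, bracket_c below 0.02 m/s and x of bracket_b in the frame of tray between -0.06 and 0.06 m and y of bracket_b in the frame of tray between -0.085 and 0.085 m and z of bracket_b in the frame of tray between -0.002 and 0.014 m and x of bracket_c in the frame of tray between -0.06 and 0.06 m and y of bracket_c in the frame of tray between -0.085 and 0.085 m and z of bracket_c in the frame of tray between -0.002 and 0.014 m and value of joint jaw below 0.008 m and value of joint plunger below 0.003 m); the robot touches nothing.
It fails at once if the battery, the screwdriver or the mug is shifted by more than 40 mm (distance of any of battery, screwdriver, mug from where it was at the start of the episode above 0.04 m).
It fails at once if the mug is tipped (angle between mug's own z axis and vertical above 0.5 rad).
Of bracket_a, bracket_b, bracket_c only 2 to 3 are there at a start; the rules pass over those that are not, and their reading is None.
At some moment in a run one of bracket_a, bracket_b, bracket_c may be knocked a few centimetres aside while the robot is not near it.
It also fails if it takes over 210 s, if anything falls off the work surface, if the arm or the gripper's body presses on something with over 40 N, if the wrist force passes 120 N, or if a joint passes its speed limit or range.

## Robot

A 7-joint arm with a two-finger parallel gripper is mounted at the origin on the work surface. World frame = base frame: x ahead of the robot, y to its left, z up, the work surface at z = 0. Lengths are in mm, angles in rad, forces in N, time in s.
With the tool pointing down it reaches from about 350 to 900 mm from the base axis. Payload 8.1 kg.
Tool frame: the origin (TCP) lies between the finger pads; the fingertips stand 22 mm ahead of it and the grasp point (between the pads) lies 3 mm ahead of it (robot.tcp_to_tips is the distance from the TCP to the fingertips, in mm); z points along the fingers, y is the line along which they close (so a half turn about z gives the same grasp; the last joint's range is limited). The gripper opens to 92 mm and grips with 3 to 60 N. Pads are 19 mm wide; open, the fingers measure 130 mm over their backs; the gripper's body (75 mm by 190 mm) begins 47 mm behind the grasp point.
Start: joints at [-1.215, 0.434, 0.025, 1.573, -0.012, 1.134, -0.075], TCP at [276.823, 560.366, 248.742] pointing down, gripper open.
Joint ranges: [-2.62, 2.62], [-0.44, 2.09], [-1.27, 1.32], [0.08, 2.57], [-1.32, 4.46], [0.12, 2], [-2.74, 2.74]. Speed limits (rad/s): [2.22, 2.22, 3.01, 3.01, 3.14, 3.14, 3.14].

## Interface

Orientations are given as a unit quaternion [x, y, z, w].
In Python, from workcell import telemetry, cams, robot, spotter gives the robot as it stands.
- The arm moves only by the tool arm_command, never from a script. Its argument "rows" is a list of rows, each an object with "delta_pos": the shift along the world's x, y, z in units of 30 mm (1.0 is 30 mm), a list of three; "twist": the turn, a rotation vector about the world's x, y, z in rad, a list of three; "fingers": the finger opening in mm, from 0 to 91.8. A call has 1 to 10 rows; each row is the pose to reach, as a shift and turn from the pose commanded when the call began; what a row does not reach only later rows make up. A row lasts 1/10 s, in which the tool goes at most 50 mm and 8.59 degrees, less where a joint would pass 70% of its speed; a pose out of reach is approached as far as the arm can. A call with a gripper value outside its range is refused whole. The fingers move at their own pace and stop on an object; "squeeze" is the grip in N (left out, the last holds). Time passes only in rows, so rows that repeat a pose let the fingers close. It gives the time, the measured TCP pose, the force, the opening and the grip force at its end, in the units of the state.
- telemetry.read_state(): the state, without advancing time (a new reading comes with each control period).
- cams.read_camera(name): name is "side" or "top"; returns (picture, depth): 480x640x3 uint8, red, green, blue; 480x640 float32, mm along the optical axis (not along the pixel's ray), 0 where there is no reading.
- cams.get_calibration(name): a dict with "fx", "fy", "cx", "cy" (pixels), "rvec" (rotation vector, rad) and "tvec" (3), from world to camera coordinates, as OpenCV has them. Camera axes: x right, y down, z forward; pixel columns grow to the right and rows downward; lengths in mm; the calibration is good to about 2 mm. A picture is of the moment at which its call begins. get_calibration takes no time and is no camera call.
- robot.sign_off(): hands the job in; it is judged then, once.
Trained networks look in the newest picture that a camera, given by its name, has taken for a name from the list of things; names that differ only in an ending like _2 or _b are one class to them, and where a whole thing is asked for, a point or a joint stands for the part that bears it (a point fixed in the world has none). Each returns a list of dicts, best first, with "score" (0 to 1); they miss things now and then, are a little off and sometimes report something else, mostly with a low value. They report only what shows in the picture. A call takes as long as a camera call.
- spotter.masks_of(camera, query): "region" (480x640 bool, what is visible of it) and "xy" ([column, row] in pixels, amid what is visible of it).
- spotter.landmark_of(camera, query): "xy" ([column, row] in pixels: a listed point, or the origin of a listed thing).
The state is a dict: "time_s": time; "joints": joint angles; "qvel": joint speeds; "effort": joint torques, N m; "ee_pos": TCP position; "orientation": TCP orientation; "ft_force": force on the tool from outside, world axes, zero at the start; "wrist_torque": the same for the moment, N m; "gripper_width": finger opening in mm; "grip_force": force on a finger pad.
Only numpy, scipy, OpenCV 4.12 (cv2) and the standard library are available. Lean on these libraries where they do the work, as an engineer would, in place of code of your own. Each camera call takes 0.05 s, during which the arm holds its last target. There are 200 camera calls.

## Working session

There is one attempt and no reset: what is moved stays moved. The work goes in short steps, Python scripts to look and compute and a tool call to move; the robot and the scene stay as the last step left them, time stands still between calls to the robot, and variables do not carry over. Pictures are saved under pics/ and viewed, at most 14 in all, crops included, and the job is handed in when it is done.

Besides the shell and the picture viewer there is one more tool, called after "Emit:" as a command line: name --argument value ..., lists and objects as JSON in quotes. arm_command: Moves the arm, as the interface text tells. Its arguments: {"type":"object","properties":{"rows":{"type":"array"},"squeeze":{"type":"number"}},"required":["rows"]}

```bash
mkdir -p pics
cat > h.py <<'E'
import numpy as np,cv2
from workcell import telemetry,cams,robot,spotter
def cal(n):
    c=cams.get_calibration(n);K=np.array([[c['fx'],0,c['cx']],[0,c['fy'],c['cy']],[0,0,1]]);R=cv2.Rodrigues(np.array(c['rvec'],float))[0];return K,R,np.array(c['tvec'],float).ravel()
def cloud(n,depth):
    K,R,t=cal(n);v,u=np.mgrid[:480,:640];p=np.stack([(u-K[0,2])/K[0,0]*depth,(v-K[1,2])/K[1,1]*depth,depth],-1)
    w=(p-t)@R;w[depth<=0]=np.nan;return w
def atz(n,xy,z):
    K,R,t=cal(n);d=R.T@np.array([(xy[0]-K[0,2])/K[0,0],(xy[1]-K[1,2])/K[1,1],1]);o=-R.T@t;return o+d*(z-o[2])/d[2]
def save(n,f):
    im,d=cams.read_camera(n);cv2.imwrite('pics/'+f,im[:,:,::-1]);return im,d
def st():
    s=telemetry.read_state();print(s['time_s'],np.round(s['ee_pos'],1),np.round(s['orientation'],3),np.round(s['ft_force'],1),s['gripper_width'],s['grip_force'])
E
python3 - <<'E'
from h import *
for n in('top','side'):
    im,d=save(n,n+'0.png');np.save(n+'d.npy',d)
    K,R,t=cal(n);print(n,-R.T@t,R[2])
    for q in('vise','jaw_face','crank_pin','crank_axis','bracket_a','tray','tester','plunger_top','battery','mug','screwdriver'):
        print(q,[(np.round(r['xy']).tolist(),round(r['score'],2)) for r in spotter.landmark_of(n,q)])
st()
E
```

```text
top [ 296.90405242   37.87014587 1437.12900515] [ 0.21285694 -0.00173961 -0.97708183]
vise [([344.0, 297.0], 0.91), ([329.0, 180.0], 0.15)]
jaw_face [([333.0, 296.0], 0.82), ([182.0, 248.0], 0.37)]
crank_pin [([280.0, 307.0], 0.49), ([387.0, 229.0], 0.25)]
crank_axis [([279.0, 302.0], 0.95)]
bracket_a [([341.0, 231.0], 0.88), ([385.0, 228.0], 0.77), ([326.0, 180.0], 0.36)]
tray [([467.0, 281.0], 0.62)]
tester [([197.0, 254.0], 0.67)]
plunger_top [([182.0, 245.0], 0.63)]
battery [([428.0, 194.0], 0.57)]
mug [([191.0, 333.0], 0.92), ([182.0, 245.0], 0.6)]
screwdriver [([328.0, 178.0], 0.6)]
side [ 264.59151349 -635.0718485   689.27756886] [ 0.36111456  0.6977491  -0.61866183]
vise [([272.0, 313.0], 0.58)]
jaw_face [([255.0, 279.0], 0.66)]
crank_pin [([221.0, 222.0], 0.71)]
crank_axis [([226.0, 235.0], 0.56), ([253.0, 281.0], 0.18)]
bracket_a [([381.0, 321.0], 0.83), ([341.0, 283.0], 0.64)]
tray [([366.0, 454.0], 0.72)]
tester [([249.0, 193.0], 0.6), ([369.0, 454.0], 0.23)]
plunger_top [([250.0, 151.0], 0.55)]
battery [([460.0, 351.0], 0.57)]
mug [([175.0, 209.0], 0.71)]
screwdriver [([402.0, 258.0], 0.94)]
1.2 [276.8 560.4 248.7] [0.227 0.974 0.    0.   ] [-0.3 -1.   0.2] 91.64268675854782 0.0
```

View pics/top0.png

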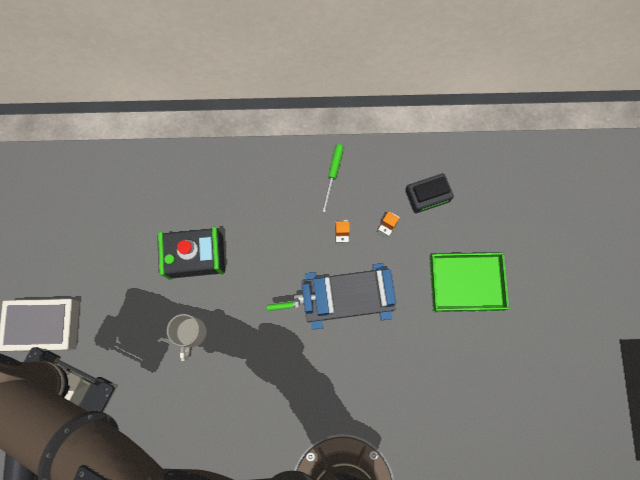

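View pics/side0.png

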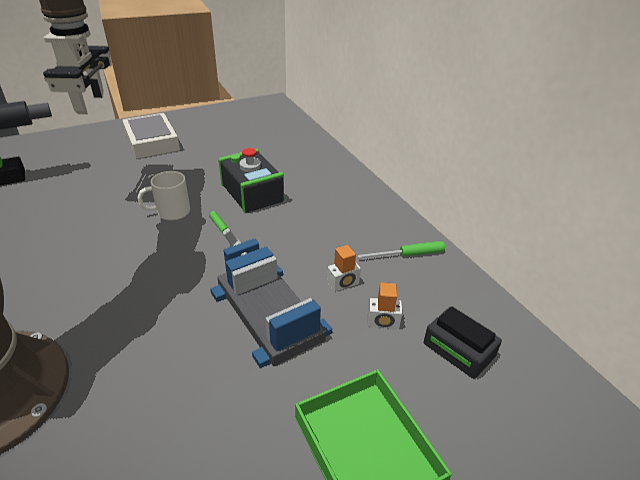

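Run:
```python
from h import *
im,d=cams.read_camera('top');w=cloud('top',d);hsv=cv2.cvtColor(im,cv2.COLOR_RGB2HSV)
def rect(m,zl,zh,name,k=40):
    m=(m&(w[...,2]>zl)&(w[...,2]<zh)).astype('uint8');n,l,s,c=cv2.connectedComponentsWithStats(m)
    for i in range(1,n):
        if s[i,4]>=k:
            p=w[l==i];r=cv2.minAreaRect(p[:,:2].astype('float32'));print(name,s[i,4],np.round(c[i]),'rect',np.round(r[0],1),np.round(r[1],1),round(r[2],1),'medz',np.round(np.median(p[:,2]),1))
H,S,V=[hsv[...,i] for i in range(3)]
rect((H>5)&(H<22)&(S>130),60,130,'orange')
rect((H<4)|(H>174),110,135,'red',60)
for q in('tray','tester','vise'):
    m=spotter.masks_of('top',q)[0]['region'];p=w[m];print(q,np.nanpercentile(p[:,2],[2,50,98]).round())
    for a,b in((20,50),(70,85),(86,96)): rect(m,a,b,q+str((a,b)),80)
g=(H>40)&(H<85)&(S>80)
rect(g,25,45,'green',60);rect(g,30,135,'greenhi',30)
```

```text
orange 177 [390. 220.] rect [ 666.  -141.5] [33.9 31.9] 56.6 medz 85.6
orange 168 [342. 228.] rect [646.7 -15.7] [32.4 29.3] 87.6 medz 85.6
red 159 [184. 247.] rect [595.6 384.1] [34.3 32.7] 7.0 medz 123.2Traceback (most recent call last):
  File "<stdin>", line 12, in <module>
IndexError: list index out of range
```

The pictures show two brackets, at top pixels (342,229) and (390,221). The vise is at (350,295) with its crank to the left, towards +y. The tray is at (469,282), the tester at (190,250) and the mug at (186,330).

Run:
```python
from h import *
for n in ('top','side'):
    im,d=cams.read_camera(n);w=cloud(n,d);hsv=cv2.cvtColor(im,cv2.COLOR_RGB2HSV)
    H,S,V=[hsv[...,i] for i in range(3)]
    def rect(m,zl,zh,name,k=40,roi=None):
        m=m&(w[...,2]>zl)&(w[...,2]<zh)
        if roi: m=m&(w[...,0]>roi[0])&(w[...,0]<roi[1])&(w[...,1]>roi[2])&(w[...,1]<roi[3])
        nn,l,s,c=cv2.connectedComponentsWithStats(m.astype('uint8'))
        for i in range(1,nn):
            if s[i,4]>=k:
                p=w[l==i];r=cv2.minAreaRect(p[:,:2].astype('float32'));print(n,name,s[i,4],np.round(c[i]),'rect',np.round(r[0],1),np.round(r[1],1),round(r[2],1),'medz',np.round(np.median(p[:,2]),1))
    A=np.ones_like(H,bool);V_=(350,620,-180,260)
    rect(A,84,97,'jawtops',20,V_)
    rect(A,24,36,'bed',100,V_)
    rect((H<4)|(H>174),110,135,'red',60)
    g=(H>40)&(H<85)&(S>80)
    rect(g,-5,12,'trayfloor',300);rect(g,33,45,'trayrim',60,(300,700,-600,-200));rect(g,20,130,'grip',15,(380,620,60,260));rect(g&(w[...,0]<620)&(w[...,1]>100)&(w[...,1]<260),20,140,'grip2',10)
    rect(A,76,84,'tester',100,(500,700,280,460))
    rect((H>5)&(H<22)&(S>130),78,95,'orange')
```

```text
top jawtops 359 [387. 286.] rect [ 487.9 -121.3] [89.3 36. ] 5.9 medz 90.3
top jawtops 414 [321. 296.] rect [469.7  41.6] [88.6 44.9] 6.9 medz 87.3
top jawtops 247 [305. 297.] rect [463.6  87.7] [70.3 44.1] 15.7 medz 91.1
top bed 2139 [351. 297.] rect [477.6 -26.7] [110.6 234.3] 6.4 medz 29.6
top red 158 [184. 247.] rect [595.7 384.2] [33.4 34. ] 85.6 medz 123.9
top trayfloor 3305 [468. 282.] rect [ 507.9 -352. ] [176.3 137.9] 90.0 medz 4.5
top trayrim 424 [463. 286.] rect [ 505.8 -346.9] [191.6 151.2] 90.0 medz 38.4
top trayrim 111 [499. 262.] rect [ 554.1 -429.4] [91.8 46. ] 36.1 medz 39.1
top grip 167 [279. 306.] rect [442.9 145.2] [15.4 66.4] 5.7 medz 118.0
top grip2 167 [279. 306.] rect [442.9 145.2] [15.4 66.4] 5.7 medz 118.0
top tester 1602 [189. 251.] rect [594.6 382.8] [113.1 157.1] 4.9 medz 80.3
top orange 149 [390. 219.] rect [ 665.8 -141.4] [33.7 30.4] 57.5 medz 86.4
top orange 145 [342. 227.] rect [646.4 -15.4] [31.5 28.8] 89.0 medz 86.7
side jawtops 391 [240. 246.] rect [467.1  88.3] [69.1 45. ] 7.3 medz 91.8
side jawtops 624 [249. 259.] rect [473.4  36.7] [90.5 42.9] 5.8 medz 88.1
side jawtops 745 [293. 314.] rect [ 490.9 -124.2] [89.8 36. ] 5.5 medz 91.2
side bed 2798 [266. 309.] rect [480.7 -29.1] [111.  236.9] 6.0 medz 30.9
side red 112 [249. 152.] rect [597.  379.8] [31.8 32.2] 88.1 medz 124.6
side trayfloor 8042 [368. 439.] rect [ 513.7 -342.3] [172.3 132.9] 89.8 medz 5.7
side trayrim 1412 [367. 421.] rect [ 508.1 -348.9] [190.4 150.7] 89.7 medz 39.6
side grip 168 [218. 221.] rect [445.1 143.5] [14.  65.7] 6.3 medz 119.2
side grip2 168 [218. 221.] rect [445.1 143.5] [14.  65.7] 6.3 medz 119.2
side tester 852 [250. 171.] rect [599.2 379.2] [114.3 158.1] 4.6 medz 81.3
side orange 228 [345. 253.] rect [650.6 -18.2] [33.6 31.2] 89.6 medz 87.2
side orange 267 [388. 291.] rect [ 668.6 -144.9] [35.3 29.3] 57.8 medz 87.4
```

Emit:
arm_command --rows '[{"delta_pos": [12.39, -19.25, -1.62], "twist": [0, 0, -1.13], "fingers": 60}, {"delta_pos": [12.39, -19.25, -1.62], "twist": [0, 0, -1.13], "fingers": 60}, {"delta_pos": [12.39, -19.25, -1.62], "twist": [0, 0, -1.13], "fingers": 60}, {"delta_pos": [12.39, -19.25, -1.62], "twist": [0, 0, -1.13], "fingers": 60}, {"delta_pos": [12.39, -19.25, -1.62], "twist": [0, 0, -1.13], "fingers": 60}, {"delta_pos": [12.39, -19.25, -1.62], "twist": [0, 0, -1.13], "fingers": 60}, {"delta_pos": [12.39, -19.25, -1.62], "twist": [0, 0, -1.13], "fingers": 60}, {"delta_pos": [12.39, -19.25, -1.62], "twist": [0, 0, -1.13], "fingers": 60}, {"delta_pos": [12.39, -19.25, -1.62], "twist": [0, 0, -1.13], "fingers": 60}, {"delta_pos": [12.39, -19.25, -1.62], "twist": [0, 0, -1.13], "fingers": 60}]' --squeeze 30

```text
time_s: 2.4
ee_pos: [547.6, 139.5, 213.6]
orientation: [0.713, 0.701, 0.0, 0.0]
ft_force: [0.1, 0.6, -0.2]
gripper_width: 59.9
grip_force: 0.0
```

Emit:
arm_command --rows '[{"delta_pos": [0, 0, 0], "twist": [0, 0, 0], "fingers": 60}]'

```text
time_s: 2.5
ee_pos: [550.0, 132.7, 213.6]
orientation: [0.717, 0.697, -0.0, 0.002]
ft_force: [0.2, 0.6, -0.1]
gripper_width: 60.3
grip_force: 0.0
```

```bash
cat >> h.py <<'E'
def lugs(zlo=70,zhi=130,col='orange'):
    out=[]
    for n in('top','side'):
        im,d=cams.read_camera(n);w=cloud(n,d);h=cv2.cvtColor(im,cv2.COLOR_RGB2HSV)
        z=w[...,2];m=(h[...,0]>5)&(h[...,0]<22)&(h[...,1]>130)&(z>zlo)&(z<zhi)
        k,l,s,c=cv2.connectedComponentsWithStats(m.astype('uint8'))
        for i in range(1,k):
            if s[i,4]<40: continue
            p=w[l==i];p=p[p[:,2]>np.percentile(p[:,2],95)-6];r=cv2.minAreaRect(p[:,:2].astype('float32'))
            print(n,s[i,4],np.round(r[0],1),np.round(r[1],1),'ang',round(r[2],1),'top z',np.round(np.median(p[:,2]),1))
E
python3 - <<'E'
from h import *
st();lugs()
im,d=cams.read_camera('top');w=cloud('top',d)
m=(w[...,2]>12)&(w[...,2]<75)&(w[...,0]>620)&(w[...,1]<-130)&(w[...,1]>-330)
p=w[m];p=p[(p[:,2]>50)];r=cv2.minAreaRect(p[:,:2].astype('float32'));print(len(p),cv2.boxPoints(r).round(),r)
im,d=cams.read_camera('side');w=cloud('side',d)
m=(w[...,2]>58)&(w[...,2]<75)&(w[...,0]>640)&(w[...,1]<-170)&(w[...,1]>-330)
p=w[m];r=cv2.minAreaRect(p[:,:2].astype('float32'));print(len(p),cv2.boxPoints(r).round(),r)
E
```

```text
2.5 [550.  132.7 213.6] [ 0.717  0.697 -0.     0.002] [ 0.2  0.6 -0.1] 60.28466330159161 0.0
top 164 [ 665.9 -141.3] [32.5 30.4] ang 57.8 top z 86.6
top 157 [646.7 -15.3] [31.2 27.8] ang 88.5 top z 87.1
side 299 [650.2 -18.7] [29.7 34.2] ang 2.2 top z 87.8
side 334 [ 668.3 -144.8] [33.5 28.8] ang 57.6 top z 87.8
745 [[ 637. -132.]
 [ 740. -325.]
 [ 815. -285.]
 [ 712.  -92.]] ((726.0520629882812, -208.54095458984375), (85.55646514892578, 218.69732666015625), 28.00931739807129)
1211 [[ 719. -224.]
 [ 746. -311.]
 [ 792. -297.]
 [ 765. -210.]] ((755.2630004882812, -260.3435363769531), (48.35326385498047, 90.95767211914062), 17.403133392333984)
```

Emit:
arm_command --rows '[{"delta_pos": [3.28, -4.99, -1], "twist": [0, 0, 0.03], "fingers": 60}, {"delta_pos": [3.28, -4.99, -1], "twist": [0, 0, 0.03], "fingers": 60}, {"delta_pos": [3.28, -4.99, -1], "twist": [0, 0, 0.03], "fingers": 60}, {"delta_pos": [3.28, -4.99, -1], "twist": [0, 0, 0.03], "fingers": 60}, {"delta_pos": [3.28, -4.99, -1], "twist": [0, 0, 0.03], "fingers": 60}, {"delta_pos": [3.28, -4.99, -1], "twist": [0, 0, 0.03], "fingers": 60}, {"delta_pos": [3.28, -4.99, -1.9], "twist": [0, 0, 0.03], "fingers": 60}, {"delta_pos": [3.28, -4.99, -2.9], "twist": [0, 0, 0.03], "fingers": 60}, {"delta_pos": [3.28, -4.99, -3.9], "twist": [0, 0, 0.03], "fingers": 60}, {"delta_pos": [3.28, -4.99, -4.3], "twist": [0, 0, 0.03], "fingers": 60}]'

```text
time_s: 3.7
ee_pos: [643.1, -5.1, 82.1]
orientation: [0.701, 0.713, -0.001, -0.002]
ft_force: [-0.0, 0.9, -0.0]
gripper_width: 59.9
grip_force: 0.0
```

Emit:
arm_command --rows '[{"delta_pos": [0, 0, 0], "twist": [0, 0, 0], "fingers": 60}, {"delta_pos": [0, 0, 0], "twist": [0, 0, 0], "fingers": 60}]'

```text
time_s: 3.9
ee_pos: [645.7, -7.6, 85.7]
orientation: [0.702, 0.712, 0.001, 0.0]
ft_force: [1.1, -0.6, 0.6]
gripper_width: 60.2
grip_force: 0.0
```

Emit:
arm_command --rows '[{"delta_pos": [0.09, -0.31, -0.46], "twist": [0, 0, -0.01], "fingers": 60}, {"delta_pos": [0.09, -0.31, -0.46], "twist": [0, 0, -0.01], "fingers": 60}, {"delta_pos": [0.09, -0.31, -0.46], "twist": [0, 0, -0.01], "fingers": 60}, {"delta_pos": [0.09, -0.31, -0.46], "twist": [0, 0, -0.01], "fingers": 20}, {"delta_pos": [0.09, -0.31, -0.46], "twist": [0, 0, -0.01], "fingers": 20}, {"delta_pos": [0.09, -0.31, -0.46], "twist": [0, 0, -0.01], "fingers": 20}, {"delta_pos": [0.09, -0.31, -0.46], "twist": [0, 0, -0.01], "fingers": 20}, {"delta_pos": [0.09, -0.31, -0.46], "twist": [0, 0, -0.01], "fingers": 20}]' --squeeze 30

```text
time_s: 4.7
ee_pos: [648.4, -17.9, 71.0]
orientation: [0.706, 0.708, 0.0, 0.0]
ft_force: [-0.2, 0.1, -1.2]
gripper_width: 29.6
grip_force: 30.0
```

Emit:
arm_command --rows '[{"delta_pos": [0, 0, 1.5], "twist": [0, 0, 0], "fingers": 20}, {"delta_pos": [0, 0, 2.8], "twist": [0, 0, 0], "fingers": 20}, {"delta_pos": [-1, -0.4, 3.67], "twist": [0, 0, 0.03], "fingers": 20}, {"delta_pos": [-2.2, -0.8, 3.67], "twist": [0, 0, 0.06], "fingers": 20}, {"delta_pos": [-3.3, -1.2, 3.67], "twist": [0, 0, 0.105], "fingers": 20}, {"delta_pos": [-4.4, -1.7, 3.67], "twist": [0, 0, 0.105], "fingers": 20}, {"delta_pos": [-5.0, -2.0, 3.67], "twist": [0, 0, 0.105], "fingers": 20}, {"delta_pos": [-5.45, -2.13, 3.67], "twist": [0, 0, 0.105], "fingers": 20}, {"delta_pos": [-5.45, -2.13, 3.67], "twist": [0, 0, 0.105], "fingers": 20}, {"delta_pos": [-5.45, -2.13, 3.67], "twist": [0, 0, 0.105], "fingers": 20}]'

```text
time_s: 5.7
ee_pos: [485.0, -81.3, 180.8]
orientation: [0.668, 0.744, 0.0, 0.0]
ft_force: [0.7, 0.4, -2.6]
gripper_width: 29.3
grip_force: 30.0
```

Run:
```python
from h import *
st();lugs(70,230)
im,d=save('side','side1.png')
```

```text
5.7 [485.  -81.3 180.8] [0.668 0.744 0.    0.   ] [ 0.7  0.4 -2.6] 29.324808884617095 29.99154567718506
top 158 [ 665.5 -141.6] [32.7 29.3] ang 58.2 top z 87.4
side 461 [484.6 -93.6] [51.4 24.7] ang 42.7 top z 197.6
side 71 [487.3 -97.7] [16.7  2.5] ang 7.3 top z 137.3
side 331 [ 668.3 -144.6] [34.1 29. ] ang 58.5 top z 87.7
```

View pics/side1.png

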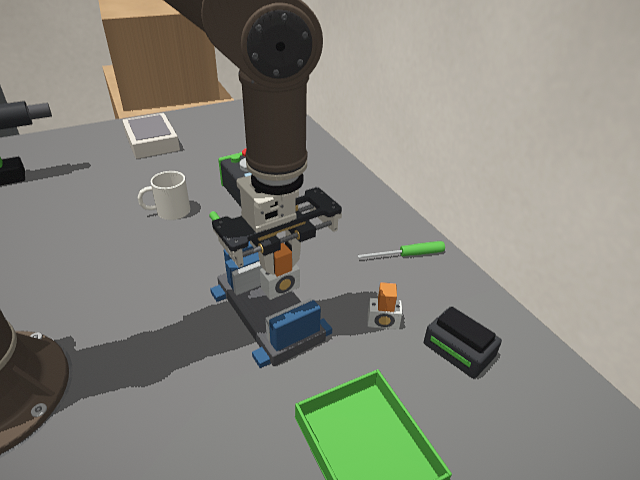

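The bracket is held upright above the vise bed, at side pixel (285,270). Next I lower it.

Emit:
arm_command --rows '[{"delta_pos": [0, 0, -0.6], "twist": [0, 0, 0], "fingers": 20}, {"delta_pos": [0, 0, -1.2], "twist": [0, 0, 0], "fingers": 20}, {"delta_pos": [0, 0, -1.8], "twist": [0, 0, 0], "fingers": 20}, {"delta_pos": [0, 0, -2.3], "twist": [0, 0, 0], "fingers": 20}, {"delta_pos": [0, 0, -2.5], "twist": [0, 0, 0], "fingers": 20}, {"delta_pos": [0, 0, -2.62], "twist": [0, 0, 0], "fingers": 20}, {"delta_pos": [0, 0, -2.62], "twist": [0, 0, 0], "fingers": 20}]'

```text
time_s: 6.55
ee_pos: [484.7, -81.9, 102.1]
orientation: [0.668, 0.744, -0.0, 0.0]
ft_force: [-0.1, 0.5, -3.5]
gripper_width: 30.0
grip_force: 30.0
```

Emit:
arm_command --rows '[{"delta_pos": [0, 0, 0], "twist": [0, 0, 0], "fingers": 60}, {"delta_pos": [0, 0, 0], "twist": [0, 0, 0], "fingers": 60}, {"delta_pos": [0, 0, 0], "twist": [0, 0, 0], "fingers": 60}, {"delta_pos": [0, 0, 1.0], "twist": [0, 0, 0], "fingers": 60}, {"delta_pos": [0, 0, 2.4], "twist": [0, 0, 0], "fingers": 60}, {"delta_pos": [1.2, -0.4, 2.67], "twist": [0, 0, -0.1], "fingers": 60}, {"delta_pos": [2.4, -0.8, 2.67], "twist": [0, 0, -0.25], "fingers": 60}, {"delta_pos": [3.7, -1.2, 2.67], "twist": [0, 0, -0.4], "fingers": 60}, {"delta_pos": [4.9, -1.6, 2.67], "twist": [0, 0, -0.55], "fingers": 60}, {"delta_pos": [6.08, -2.04, 2.3], "twist": [0, 0, -0.675], "fingers": 60}]'

```text
time_s: 7.55
ee_pos: [669.4, -143.4, 172.9]
orientation: [0.878, 0.479, 0.001, 0.001]
ft_force: [0.4, -0.0, 1.3]
gripper_width: 60.1
grip_force: 0.0
```

Run:
```python
from h import *
st();lugs(70,230)
```

```text
7.55 [ 669.4 -143.4  172.9] [0.878 0.479 0.001 0.001] [ 0.4 -0.   1.3] 60.12488865381445 0.0
side 594 [484.6 -81.6] [29.9 34.6] ang 6.9 top z 117.7
side 329 [ 668.1 -144.8] [33.2 29.5] ang 55.6 top z 87.8
```

Emit:
arm_command --rows '[{"delta_pos": [0.03, -0.05, -0.8], "twist": [0, 0, 0], "fingers": 60}, {"delta_pos": [0.03, -0.05, -1.8], "twist": [0, 0, 0], "fingers": 60}, {"delta_pos": [0.03, -0.05, -2.6], "twist": [0, 0, 0], "fingers": 60}, {"delta_pos": [0.03, -0.05, -3.3], "twist": [0, 0, 0], "fingers": 60}, {"delta_pos": [0.03, -0.05, -3.3], "twist": [0, 0, 0], "fingers": 60}, {"delta_pos": [0.03, -0.05, -3.3], "twist": [0, 0, 0], "fingers": 20}, {"delta_pos": [0.03, -0.05, -3.3], "twist": [0, 0, 0], "fingers": 20}, {"delta_pos": [0.03, -0.05, -3.3], "twist": [0, 0, 0], "fingers": 20}, {"delta_pos": [0.03, -0.05, -3.3], "twist": [0, 0, 0], "fingers": 20}, {"delta_pos": [0.03, -0.05, -3.3], "twist": [0, 0, 0], "fingers": 20}]'

```text
time_s: 8.65
ee_pos: [668.1, -144.7, 73.0]
orientation: [0.877, 0.481, 0.001, 0.0]
ft_force: [-0.5, 1.2, 6.3]
gripper_width: 29.9
grip_force: 30.0
```

Emit:
arm_command --rows '[{"delta_pos": [0, 0, 1.5], "twist": [0, 0, 0], "fingers": 20}, {"delta_pos": [0, 0, 3.0], "twist": [0, 0, 0], "fingers": 20}, {"delta_pos": [-0.8, 0.5, 4.3], "twist": [0, 0, 0.1], "fingers": 20}, {"delta_pos": [-1.8, 1.0, 4.5], "twist": [0, 0, 0.2], "fingers": 20}, {"delta_pos": [-3.0, 1.6, 4.5], "twist": [0, 0, 0.35], "fingers": 20}, {"delta_pos": [-4.1, 2.2, 4.5], "twist": [0, 0, 0.5], "fingers": 20}, {"delta_pos": [-5.2, 2.8, 4.5], "twist": [0, 0, 0.6], "fingers": 20}, {"delta_pos": [-6.25, 3.36, 4.5], "twist": [0, 0, 0.68], "fingers": 20}, {"delta_pos": [-6.25, 3.36, 4.5], "twist": [0, 0, 0.68], "fingers": 20}, {"delta_pos": [-6.25, 3.36, 4.5], "twist": [0, 0, 0.68], "fingers": 20}]'

```text
time_s: 9.65
ee_pos: [479.9, -43.5, 207.5]
orientation: [0.666, 0.746, 0.0, 0.0]
ft_force: [0.5, 0.3, -1.6]
gripper_width: 29.9
grip_force: 30.0
```

Run:
```python
from h import *
st();lugs(70,230)
im,d=save('side','side2.png')
```

```text
9.65 [479.9 -43.5 207.5] [0.666 0.746 0.    0.   ] [ 0.5  0.3 -1.6] 29.90333827287663 29.95556652545929
side 472 [481.2 -44. ] [28.9 33.7] ang 2.5 top z 222.3
side 76 [482.7 -59.9] [ 4.1 18.9] ang 89.1 top z 161.8
side 585 [484.1 -82.4] [29.3 35. ] ang 5.4 top z 117.6
```

View pics/side2.png

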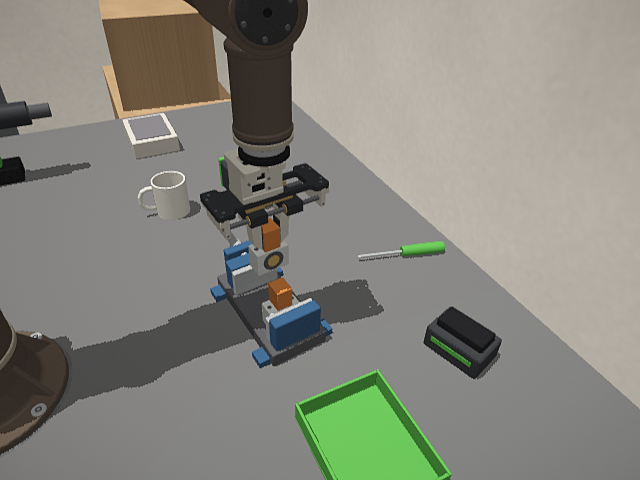

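The first bracket stands on the bed by the fixed jaw at side pixel (280,300). The second is held upright next to it at (270,255), and I lower it now.

Emit:
arm_command --rows '[{"delta_pos": [0, 0, -0.8], "twist": [0, 0, 0], "fingers": 20}, {"delta_pos": [0, 0, -1.6], "twist": [0, 0, 0], "fingers": 20}, {"delta_pos": [0, 0, -2.3], "twist": [0, 0, 0], "fingers": 20}, {"delta_pos": [0, 0, -3.0], "twist": [0, 0, 0], "fingers": 20}, {"delta_pos": [0, 0, -3.3], "twist": [0, 0, 0], "fingers": 20}, {"delta_pos": [0, 0, -3.47], "twist": [0, 0, 0], "fingers": 20}, {"delta_pos": [0, 0, -3.47], "twist": [0, 0, 0], "fingers": 20}, {"delta_pos": [0, 0, -3.47], "twist": [0, 0, 0], "fingers": 60}, {"delta_pos": [0, 0, -3.47], "twist": [0, 0, 0], "fingers": 60}, {"delta_pos": [0, 0, -3.47], "twist": [0, 0, 0], "fingers": 60}]'

```text
time_s: 10.8
ee_pos: [480.7, -43.8, 103.5]
orientation: [0.666, 0.746, 0.0, 0.0]
ft_force: [-0.1, -0.4, 1.3]
gripper_width: 49.3
grip_force: 0.0
```

Emit:
arm_command --rows '[{"delta_pos": [0, 0, 0], "twist": [0, 0, 0], "fingers": 60}, {"delta_pos": [0, 0, 1.2], "twist": [0, 0, 0], "fingers": 60}, {"delta_pos": [0, 0, 2.6], "twist": [0, 0, 0], "fingers": 50}, {"delta_pos": [-0.2, 1.3, 2.9], "twist": [0, 0, 0], "fingers": 50}, {"delta_pos": [-0.5, 2.6, 2.9], "twist": [0, 0, 0], "fingers": 50}, {"delta_pos": [-0.7, 3.9, 2.9], "twist": [0, 0, 0], "fingers": 50}, {"delta_pos": [-1.0, 5.2, 2.9], "twist": [0, 0, 0], "fingers": 50}, {"delta_pos": [-1.22, 6.58, 2.9], "twist": [0, 0, 0], "fingers": 50}, {"delta_pos": [-1.22, 6.58, 2.9], "twist": [0, 0, 0], "fingers": 50}, {"delta_pos": [-1.22, 6.58, 2.9], "twist": [0, 0, 0], "fingers": 50}]'

```text
time_s: 11.8
ee_pos: [443.3, 154.4, 190.1]
orientation: [0.665, 0.746, 0.0, 0.0]
ft_force: [0.1, 0.1, -0.3]
gripper_width: 49.8
grip_force: 0.0
```

Run:
```python
from h import *
st();lugs(70,230)
im,d=save('side','side3.png');w=cloud('side',d);h=cv2.cvtColor(im,cv2.COLOR_RGB2HSV)
z=w[...,2];m=(h[...,0]>40)&(h[...,0]<85)&(h[...,1]>80)&(z>60)&(z<135)&(w[...,0]>380)&(w[...,0]<520)&(w[...,1]>90)&(w[...,1]<230)
p=w[m];print(len(p),cv2.minAreaRect(p[:,:2].astype('float32')),np.nanpercentile(p[:,2],[5,50,95]))
```

```text
11.8 [443.3 154.4 190.1] [0.665 0.746 0.    0.   ] [ 0.1  0.1 -0.3] 49.836831711598705 0.0
top 357 [473.5 -47.4] [66.9 28.3] ang 88.9 top z 117.6
side 849 [476.7 -51. ] [67.7 30. ] ang 89.5 top z 117.7
161 ((445.15655517578125, 141.55184936523438), (12.94987678527832, 64.93158721923828), 6.856131076812744) [112.95096652 119.15466125 121.65544302]
```

View pics/side3.png

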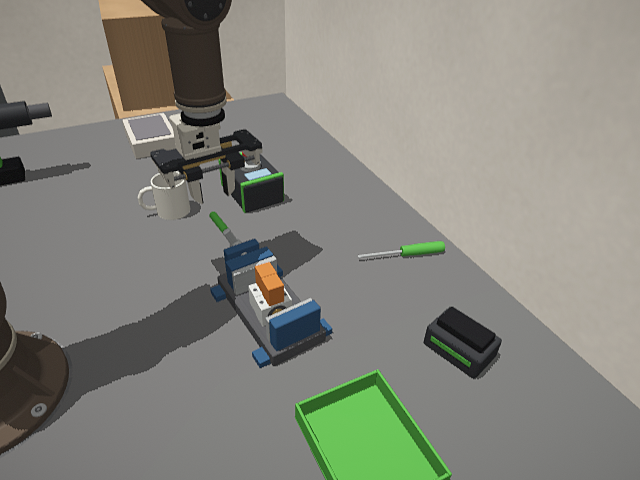

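A bracket was knocked: at side pixel (268,285) the two now touch and appear to be shifted in the vise. I measure them individually.

Run:
```python
from h import *
c=np.array([480.5,-30]);th=np.radians(6.2);e=np.array([[np.cos(th),np.sin(th)],[-np.sin(th),np.cos(th)]])
for n in('top','side'):
    im,d=cams.read_camera(n)
    w=cloud(n,d);h=cv2.cvtColor(im,cv2.COLOR_RGB2HSV);z=w[...,2]
    m=(h[...,0]>5)&(h[...,0]<22)&(h[...,1]>130)&(z>113)&(z<123)
    q=(w[m][:,:2]-c)@e.T
    for y in range(-75,20,6):
        s=q[(q[:,1]>=y)&(q[:,1]<y+6)]
        if len(s)>3: print(n,y+3,len(s),'x',s[:,0].min().round(1),s[:,0].max().round(1))
    u,v=(340,290) if n=='top' else (272,295)
    cv2.imwrite(f'pics/c_{n}.png',cv2.resize(im[v-60:v+60,u-60:u+60,::-1],(480,480),interpolation=cv2.INTER_CUBIC))
im=np.hstack([cv2.imread('pics/c_top.png')[:, :400],cv2.imread('pics/c_side.png')[:, 40:440]]);cv2.imwrite('pics/c1.png',im)
```

```text
top -48 23 x -26.3 1.2
top -42 27 x -26.0 1.7
top -36 23 x -24.8 3.0
top -30 25 x -24.8 3.7
top -24 24 x -23.7 4.2
top -18 26 x -22.8 5.4
top -12 28 x -21.8 6.6
top -6 28 x -21.5 6.8
top 0 27 x -20.4 8.1
top 6 26 x -19.3 8.4
top 12 28 x -19.0 9.2
top 18 11 x -18.2 2.3
side -54 25 x -22.2 4.4
side -48 52 x -23.1 5.7
side -42 45 x -23.2 5.9
side -36 42 x -22.7 6.0
side -30 42 x -21.6 6.6
side -24 42 x -22.4 8.0
side -18 46 x -20.9 9.0
side -12 35 x -19.5 10.0
side -6 37 x -18.8 10.2
side 0 39 x -17.6 10.6
side 6 35 x -17.4 11.0
side 12 26 x -17.7 9.2
```

View pics/c1.png

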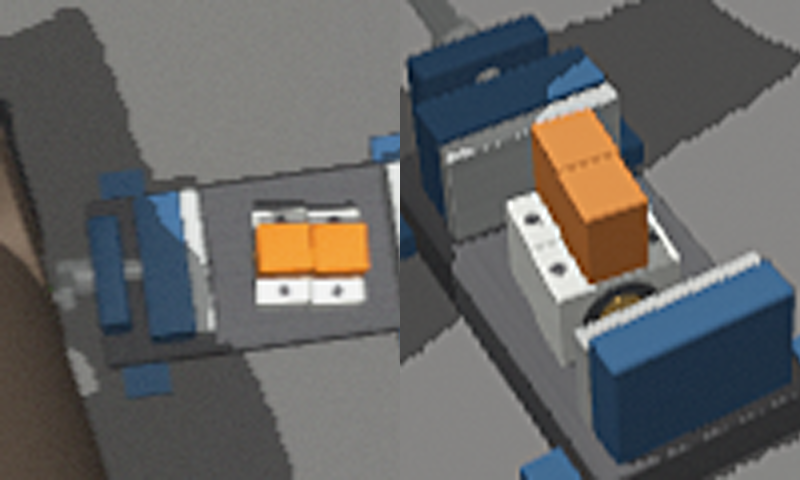

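Both brackets still stand upright and flush with each other, about -8 and -4 mm off the jaws' middle and yawed about 6°. Closing the jaw will square them up, so I go on to the crank.

Emit:
arm_command --rows '[{"delta_pos": [0.05, 0, -0.8], "twist": [0, 0, 0], "fingers": 50}, {"delta_pos": [0.05, 0, -1.6], "twist": [0, 0, 0], "fingers": 50}, {"delta_pos": [0.05, 0, -2.2], "twist": [0, 0, 0], "fingers": 50}, {"delta_pos": [0.05, 0, -2.55], "twist": [0, 0, 0], "fingers": 50}, {"delta_pos": [0.05, 0, -2.55], "twist": [0, 0, 0], "fingers": 50}, {"delta_pos": [0.05, 0, -2.55], "twist": [0, 0, 0], "fingers": 5}, {"delta_pos": [0.05, 0, -2.55], "twist": [0, 0, 0], "fingers": 5}, {"delta_pos": [0.05, 0, -2.55], "twist": [0, 0, 0], "fingers": 5}, {"delta_pos": [0.05, 0, -2.55], "twist": [0, 0, 0], "fingers": 5}, {"delta_pos": [0.05, 0, -2.55], "twist": [0, 0, 0], "fingers": 5}]' --squeeze 45

```text
time_s: 13.05
ee_pos: [445.1, 153.7, 113.8]
orientation: [0.666, 0.746, 0.0, 0.0]
ft_force: [-1.7, 0.4, 0.6]
gripper_width: 14.9
grip_force: 45.2
```

```bash
cat >> h.py <<'E'
def crank(a0,a1,n):
    for a in np.linspace(a0,a1,n+1)[1:]:
        v=-40/30*(np.sin(a)-np.sin(a0));z=40/30*(np.cos(a)-np.cos(a0));print([round(v*.994,2),round(v*.108,2),round(z,2)])
E
python3 -c "
from h import *
for i in range(3): print(i);crank(.44+4.2*i,.44+4.2*(i+1),10)"
```

```text
0
[np.float64(-0.44), np.float64(-0.05), np.float64(-0.34)]
[np.float64(-0.71), np.float64(-0.08), np.float64(-0.82)]
[np.float64(-0.75), np.float64(-0.08), np.float64(-1.38)]
[np.float64(-0.57), np.float64(-0.06), np.float64(-1.9)]
[np.float64(-0.19), np.float64(-0.02), np.float64(-2.31)]
[np.float64(0.33), np.float64(0.04), np.float64(-2.52)]
[np.float64(0.88), np.float64(0.1), np.float64(-2.5)]
[np.float64(1.38), np.float64(0.15), np.float64(-2.26)]
[np.float64(1.73), np.float64(0.19), np.float64(-1.84)]
[np.float64(1.89), np.float64(0.2), np.float64(-1.3)]
1
[np.float64(-0.08), np.float64(-0.01), np.float64(0.55)]
[np.float64(-0.37), np.float64(-0.04), np.float64(1.02)]
[np.float64(-0.83), np.float64(-0.09), np.float64(1.33)]
[np.float64(-1.37), np.float64(-0.15), np.float64(1.43)]
[np.float64(-1.91), np.float64(-0.21), np.float64(1.29)]
[np.float64(-2.34), np.float64(-0.25), np.float64(0.95)]
[np.float64(-2.6), np.float64(-0.28), np.float64(0.46)]
[np.float64(-2.63), np.float64(-0.29), np.float64(-0.1)]
[np.float64(-2.44), np.float64(-0.27), np.float64(-0.62)]
[np.float64(-2.05), np.float64(-0.22), np.float64(-1.02)]
2
[np.float64(0.51), np.float64(0.06), np.float64(-0.2)]
[np.float64(1.07), np.float64(0.12), np.float64(-0.18)]
[np.float64(1.56), np.float64(0.17), np.float64(0.07)]
[np.float64(1.91), np.float64(0.21), np.float64(0.5)]
[np.float64(2.05), np.float64(0.22), np.float64(1.04)]
[np.float64(1.97), np.float64(0.21), np.float64(1.59)]
[np.float64(1.67), np.float64(0.18), np.float64(2.05)]
[np.float64(1.21), np.float64(0.13), np.float64(2.36)]
[np.float64(0.66), np.float64(0.07), np.float64(2.44)]
[np.float64(0.13), np.float64(0.01), np.float64(2.3)]
```

Emit:
arm_command --rows '[{"delta_pos": [-0.44, -0.05, -0.34], "twist": [0, 0, 0], "fingers": 5}, {"delta_pos": [-0.71, -0.08, -0.82], "twist": [0, 0, 0], "fingers": 5}, {"delta_pos": [-0.75, -0.08, -1.38], "twist": [0, 0, 0], "fingers": 5}, {"delta_pos": [-0.57, -0.06, -1.9], "twist": [0, 0, 0], "fingers": 5}, {"delta_pos": [-0.19, -0.02, -2.31], "twist": [0, 0, 0], "fingers": 5}, {"delta_pos": [0.33, 0.04, -2.52], "twist": [0, 0, 0], "fingers": 5}, {"delta_pos": [0.88, 0.1, -2.5], "twist": [0, 0, 0], "fingers": 5}, {"delta_pos": [1.38, 0.15, -2.26], "twist": [0, 0, 0], "fingers": 5}, {"delta_pos": [1.73, 0.19, -1.84], "twist": [0, 0, 0], "fingers": 5}, {"delta_pos": [1.89, 0.2, -1.3], "twist": [0, 0, 0], "fingers": 5}]'

```text
time_s: 14.05
ee_pos: [500.5, 159.7, 73.8]
orientation: [0.666, 0.746, -0.002, -0.001]
ft_force: [-7.4, 1.2, -4.8]
gripper_width: 14.5
grip_force: 45.0
```

Emit:
arm_command --rows '[{"delta_pos": [-0.08, -0.01, 0.55], "twist": [0, 0, 0], "fingers": 5}, {"delta_pos": [-0.37, -0.04, 1.02], "twist": [0, 0, 0], "fingers": 5}, {"delta_pos": [-0.83, -0.09, 1.33], "twist": [0, 0, 0], "fingers": 5}, {"delta_pos": [-1.37, -0.15, 1.43], "twist": [0, 0, 0], "fingers": 5}, {"delta_pos": [-1.91, -0.21, 1.29], "twist": [0, 0, 0], "fingers": 5}, {"delta_pos": [-2.34, -0.25, 0.95], "twist": [0, 0, 0], "fingers": 5}, {"delta_pos": [-2.6, -0.28, 0.46], "twist": [0, 0, 0], "fingers": 5}, {"delta_pos": [-2.63, -0.29, -0.1], "twist": [0, 0, 0], "fingers": 5}, {"delta_pos": [-2.44, -0.27, -0.62], "twist": [0, 0, 0], "fingers": 5}, {"delta_pos": [-2.05, -0.22, -1.02], "twist": [0, 0, 0], "fingers": 5}]'

```text
time_s: 15.05
ee_pos: [438.4, 153.0, 43.2]
orientation: [0.666, 0.746, -0.001, -0.001]
ft_force: [-0.8, -0.8, 9.1]
gripper_width: 14.8
grip_force: 45.0
```

Run:
```python
from h import *
st();im,d=save('side','s4.png')
cv2.imwrite('pics/c4.png',cv2.resize(im[190:370,180:360,::-1],(540,540),interpolation=cv2.INTER_CUBIC))
```

```text
15.05 [438.4 153.   43.2] [ 0.666  0.746 -0.001 -0.001] [-0.8 -0.8  9.1] 14.798503489968095 45.00267505645752
```

View pics/c4.png

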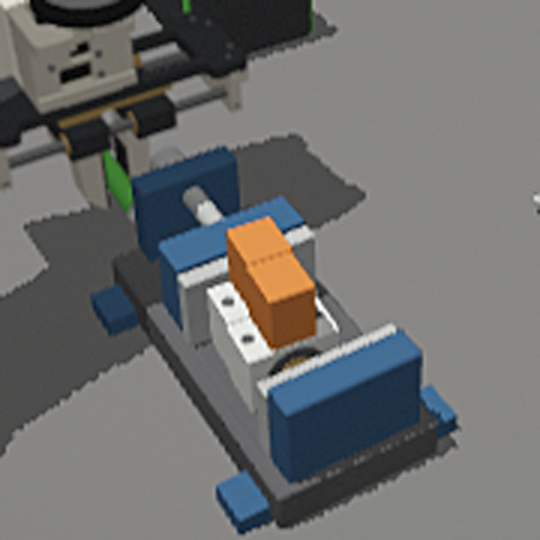

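The jaw has closed to just short of the brackets, at crop pixel (200,290). I continue winding.

Emit:
arm_command --rows '[{"delta_pos": [0.51, 0.06, -0.2], "twist": [0, 0, 0], "fingers": 5}, {"delta_pos": [1.07, 0.12, -0.18], "twist": [0, 0, 0], "fingers": 5}, {"delta_pos": [1.56, 0.17, 0.07], "twist": [0, 0, 0], "fingers": 5}, {"delta_pos": [1.91, 0.21, 0.5], "twist": [0, 0, 0], "fingers": 5}, {"delta_pos": [2.05, 0.22, 1.04], "twist": [0, 0, 0], "fingers": 5}, {"delta_pos": [1.97, 0.21, 1.59], "twist": [0, 0, 0], "fingers": 5}, {"delta_pos": [1.67, 0.18, 2.05], "twist": [0, 0, 0], "fingers": 5}, {"delta_pos": [1.21, 0.13, 2.36], "twist": [0, 0, 0], "fingers": 5}, {"delta_pos": [0.66, 0.07, 2.44], "twist": [0, 0, 0], "fingers": 5}, {"delta_pos": [0.13, 0.01, 2.3], "twist": [0, 0, 0], "fingers": 5}]'

```text
time_s: 16.1
ee_pos: [445.4, 153.8, 114.2]
orientation: [0.666, 0.746, 0.002, 0.001]
ft_force: [5.3, 0.6, 0.9]
gripper_width: 15.0
grip_force: 45.0
```

Run:
```python
from h import *
st();lugs(100,125)
crank(13.04,15.14,10)
im,d=save('side','s5.png')
cv2.imwrite('pics/c5.png',cv2.resize(im[190:370,180:360,::-1],(540,540),interpolation=cv2.INTER_CUBIC))
```

```text
16.1 [445.4 153.8 114.2] [0.666 0.746 0.002 0.001] [5.3 0.6 0.9] 14.958971934274226 44.999207854270935
top 341 [478.3 -62.7] [29.8 66.7] ang 2.2 top z 117.5
side 651 [480.6 -67.7] [30.6 68.5] ang 2.7 top z 117.8
[np.float64(-0.23), np.float64(-0.03), np.float64(-0.15)]
[np.float64(-0.43), np.float64(-0.05), np.float64(-0.35)]
[np.float64(-0.58), np.float64(-0.06), np.float64(-0.59)]
[np.float64(-0.68), np.float64(-0.07), np.float64(-0.85)]
[np.float64(-0.72), np.float64(-0.08), np.float64(-1.12)]
[np.float64(-0.7), np.float64(-0.08), np.float64(-1.4)]
[np.float64(-0.63), np.float64(-0.07), np.float64(-1.67)]
[np.float64(-0.5), np.float64(-0.05), np.float64(-1.92)]
[np.float64(-0.33), np.float64(-0.04), np.float64(-2.14)]
[np.float64(-0.11), np.float64(-0.01), np.float64(-2.31)]
```

View pics/c5.png

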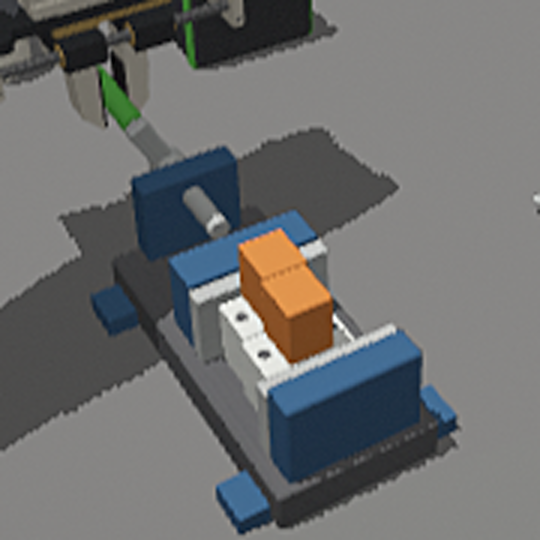

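The stack is being pushed squarely towards the fixed jaw, with a gap of about 7 mm left near crop pixel (320,360).

Emit:
arm_command --rows '[{"delta_pos": [-0.23, -0.03, -0.15], "twist": [0, 0, 0], "fingers": 5}, {"delta_pos": [-0.43, -0.05, -0.35], "twist": [0, 0, 0], "fingers": 5}, {"delta_pos": [-0.58, -0.06, -0.59], "twist": [0, 0, 0], "fingers": 5}, {"delta_pos": [-0.68, -0.07, -0.85], "twist": [0, 0, 0], "fingers": 5}, {"delta_pos": [-0.72, -0.08, -1.12], "twist": [0, 0, 0], "fingers": 5}, {"delta_pos": [-0.7, -0.08, -1.4], "twist": [0, 0, 0], "fingers": 5}, {"delta_pos": [-0.63, -0.07, -1.67], "twist": [0, 0, 0], "fingers": 5}]'

```text
time_s: 16.95
ee_pos: [423.6, 151.3, 62.2]
orientation: [0.666, 0.746, -0.001, -0.001]
ft_force: [-5.1, 3.1, 4.6]
gripper_width: 15.0
grip_force: 45.0
```

Run:
```python
from h import *
st();lugs(100,125);crank(14.51,15.31,4)
```

```text
16.95 [423.6 151.3  62.2] [ 0.666  0.746 -0.001 -0.001] [-5.1  3.1  4.6] 14.964367750353448 45.00244975090027
top 342 [478.9 -69.3] [30.8 66.6] ang 2.0 top z 118.3
side 658 [481.6 -72. ] [31.  68.3] ang 2.9 top z 117.7
[np.float64(0.12), np.float64(0.01), np.float64(-0.24)]
[np.float64(0.29), np.float64(0.03), np.float64(-0.45)]
[np.float64(0.49), np.float64(0.05), np.float64(-0.62)]
[np.float64(0.72), np.float64(0.08), np.float64(-0.74)]
```

Emit:
arm_command --rows '[{"delta_pos": [0.06, 0.01, -0.12], "twist": [0, 0, 0], "fingers": 5}, {"delta_pos": [0.12, 0.01, -0.24], "twist": [0, 0, 0], "fingers": 5}, {"delta_pos": [0.2, 0.02, -0.35], "twist": [0, 0, 0], "fingers": 5}, {"delta_pos": [0.2, 0.02, -0.35], "twist": [0, 0, 0], "fingers": 5}]'

```text
time_s: 17.45
ee_pos: [430.0, 152.0, 51.7]
orientation: [0.666, 0.746, -0.001, -0.001]
ft_force: [-4.3, 3.3, -3.2]
gripper_width: 14.5
grip_force: 45.0
```

Emit:
arm_command --rows '[{"delta_pos": [0.09, 0.01, -0.1], "twist": [0, 0, 0], "fingers": 5}, {"delta_pos": [0.19, 0.02, -0.18], "twist": [0, 0, 0], "fingers": 5}, {"delta_pos": [0.19, 0.02, -0.18], "twist": [0, 0, 0], "fingers": 5}]'

```text
time_s: 17.75
ee_pos: [434.7, 152.5, 46.6]
orientation: [0.666, 0.746, -0.002, -0.002]
ft_force: [-8.2, 2.5, 6.8]
gripper_width: 14.9
grip_force: 45.0
```

Run:
```python
from h import *
st();lugs(100,125);crank(15.03,15.83,8)
```

```text
17.75 [434.7 152.5  46.6] [ 0.666  0.746 -0.002 -0.002] [-8.2  2.5  6.8] 14.889884998349006 45.006263852119446
top 335 [479.  -70.4] [30.5 66.7] ang 3.2 top z 117.5
side 658 [482.5 -74. ] [32.2 69.1] ang 1.3 top z 117.8
[np.float64(0.11), np.float64(0.01), np.float64(-0.08)]
[np.float64(0.22), np.float64(0.02), np.float64(-0.15)]
[np.float64(0.34), np.float64(0.04), np.float64(-0.2)]
[np.float64(0.47), np.float64(0.05), np.float64(-0.24)]
[np.float64(0.6), np.float64(0.06), np.float64(-0.27)]
[np.float64(0.73), np.float64(0.08), np.float64(-0.29)]
[np.float64(0.86), np.float64(0.09), np.float64(-0.29)]
[np.float64(0.99), np.float64(0.11), np.float64(-0.28)]
```

Emit:
arm_command --rows '[{"delta_pos": [0.05, 0.01, -0.04], "twist": [0, 0, 0], "fingers": 5}, {"delta_pos": [0.05, 0.01, -0.04], "twist": [0, 0, 0], "fingers": 5}, {"delta_pos": [0.05, 0.01, -0.04], "twist": [0, 0, 0], "fingers": 5}]'

```text
time_s: 18.15
ee_pos: [435.4, 152.6, 45.7]
orientation: [0.666, 0.746, -0.002, -0.002]
ft_force: [-12.2, 1.7, 14.6]
gripper_width: 14.9
grip_force: 45.0
```

Emit:
arm_command --rows '[{"delta_pos": [0, 0, 0], "twist": [0, 0, 0], "fingers": 40}, {"delta_pos": [0, 0, 0], "twist": [0, 0, 0], "fingers": 40}, {"delta_pos": [0, 0, 0], "twist": [0, 0, 0], "fingers": 40}, {"delta_pos": [0, 0, 0.8], "twist": [0, 0, 0], "fingers": 40}, {"delta_pos": [0, 0, 2.2], "twist": [0, 0, 0], "fingers": 40}, {"delta_pos": [0, 0, 3.6], "twist": [0, 0, 0], "fingers": 40}, {"delta_pos": [0, 0, 5.1], "twist": [0, 0, 0], "fingers": 20}, {"delta_pos": [1.3, 1.9, 5.1], "twist": [0, 0, 0], "fingers": 0}, {"delta_pos": [2.2, 3.2, 5.1], "twist": [0, 0, 0], "fingers": 0}, {"delta_pos": [3.2, 4.5, 5.1], "twist": [0, 0, 0], "fingers": 0}]' --squeeze 30

```text
time_s: 19.15
ee_pos: [526.7, 276.8, 200.2]
orientation: [0.667, 0.745, 0.002, 0.0]
ft_force: [0.3, 0.3, 0.7]
gripper_width: 12.7
grip_force: 0.0
```

Run:
```python
from h import *
st();lugs(100,125)
im,d=save('side','s6.png')
cv2.imwrite('pics/c6.png',cv2.resize(im[190:370,180:360,::-1],(540,540),interpolation=cv2.INTER_CUBIC))
w=cloud('side',d);h=cv2.cvtColor(im,cv2.COLOR_RGB2HSV);z=w[...,2]
m=((h[...,0]<4)|(h[...,0]>174))&(h[...,1]>130)&(z>118)&(z<130)&(w[...,1]>300);p=w[m];print(len(p),cv2.minAreaRect(p[:,:2].astype('float32')),np.median(p[:,2]))
# jaws yaw and position in vise frame
for a,b in((-150,-90),(-60,60)):
    m=(h[...,0]>95)&(h[...,0]<125)&(h[...,1]>80)&(z>86)&(z<95)&(w[...,1]>a)&(w[...,1]<b)&(w[...,0]>400)&(w[...,0]<560);print(cv2.minAreaRect(w[m][:,:2].astype('float32')))
```

```text
19.15 [526.7 276.8 200.2] [0.667 0.745 0.002 0.   ] [0.3 0.3 0.7] 12.729789999142152 0.0
top 337 [479.3 -70.5] [31.1 67. ] ang 2.6 top z 117.3
side 657 [482. -73.] [31.5 69.7] ang 4.4 top z 117.7
98 ((597.3079223632812, 380.44427490234375), (33.275447845458984, 30.890766143798828), 81.73515319824219) 124.71259980635249
((490.80487060546875, -130.60067749023438), (88.18310546875, 23.690412521362305), 5.543741703033447)
((478.54522705078125, -12.954946517944336), (89.30833435058594, 30.977436065673828), 6.758512020111084)
```

View pics/c6.png

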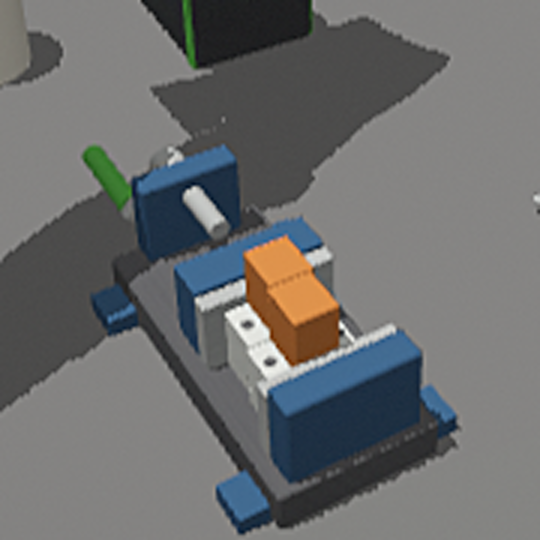

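The brackets are clamped between the jaws and the crank is parked at crop pixel (105,175). Next is the plunger.

Emit:
arm_command --rows '[{"delta_pos": [0, 0, 0], "twist": [0, 0, 0], "fingers": 0}, {"delta_pos": [0, 0, 0], "twist": [0, 0, 0], "fingers": 0}]'

```text
time_s: 19.5
ee_pos: [525.0, 273.6, 198.8]
orientation: [0.667, 0.745, -0.0, 0.0]
ft_force: [-0.5, -0.1, -0.3]
gripper_width: -0.1
grip_force: 0.0
```

Emit:
arm_command --rows '[{"delta_pos": [1.2, 1.8, 0], "twist": [0, 0, 0], "fingers": 0}, {"delta_pos": [2.4, 3.55, 0], "twist": [0, 0, 0], "fingers": 0}, {"delta_pos": [2.4, 3.55, -0.5], "twist": [0, 0, 0], "fingers": 0}, {"delta_pos": [2.4, 3.55, -1.0], "twist": [0, 0, 0], "fingers": 0}, {"delta_pos": [2.4, 3.55, -1.46], "twist": [0, 0, 0], "fingers": 0}, {"delta_pos": [2.4, 3.55, -1.46], "twist": [0, 0, 0], "fingers": 0}, {"delta_pos": [2.4, 3.55, -1.46], "twist": [0, 0, 0], "fingers": 0}]'

```text
time_s: 20.2
ee_pos: [596.9, 379.9, 155.4]
orientation: [0.667, 0.745, -0.0, 0.0]
ft_force: [-0.5, -0.3, 0.9]
gripper_width: 0.7
grip_force: 0.0
```

Emit:
arm_command --rows '[{"delta_pos": [0, 0, -0.25], "twist": [0, 0, 0], "fingers": 0}, {"delta_pos": [0, 0, -0.5], "twist": [0, 0, 0], "fingers": 0}, {"delta_pos": [0, 0, -0.7], "twist": [0, 0, 0], "fingers": 0}, {"delta_pos": [0, 0, -0.85], "twist": [0, 0, 0], "fingers": 0}, {"delta_pos": [0, 0, -0.92], "twist": [0, 0, 0], "fingers": 0}, {"delta_pos": [0, 0, -0.92], "twist": [0, 0, 0], "fingers": 0}]'

```text
time_s: 20.8
ee_pos: [597.9, 381.4, 128.5]
orientation: [0.667, 0.745, 0.001, 0.0]
ft_force: [-0.7, -1.0, 8.7]
gripper_width: 0.7
grip_force: 4.3
```

Emit:
arm_command --rows '[{"delta_pos": [0, 0, -0.05], "twist": [0, 0, 0], "fingers": 0}, {"delta_pos": [0, 0, -0.06], "twist": [0, 0, 0], "fingers": 0}, {"delta_pos": [0, 0, -0.06], "twist": [0, 0, 0], "fingers": 0}, {"delta_pos": [0, 0, -0.06], "twist": [0, 0, 0], "fingers": 0}, {"delta_pos": [0, 0, -0.06], "twist": [0, 0, 0], "fingers": 0}, {"delta_pos": [0, 0, -0.06], "twist": [0, 0, 0], "fingers": 0}, {"delta_pos": [0, 0, -0.06], "twist": [0, 0, 0], "fingers": 0}, {"delta_pos": [0, 0, -0.06], "twist": [0, 0, 0], "fingers": 0}, {"delta_pos": [0, 0, -0.06], "twist": [0, 0, 0], "fingers": 0}, {"delta_pos": [0, 0, -0.06], "twist": [0, 0, 0], "fingers": 0}]'

```text
time_s: 21.8
ee_pos: [598.0, 381.5, 128.2]
orientation: [0.667, 0.745, 0.001, 0.0]
ft_force: [-4.9, -4.5, 20.4]
gripper_width: 0.3
grip_force: 10.2
```

Emit:
arm_command --rows '[{"delta_pos": [0, 0, 0.5], "twist": [0, 0, 0], "fingers": 0}, {"delta_pos": [0, 0, 1.4], "twist": [0, 0, 0], "fingers": 0}, {"delta_pos": [0, 0, 2.47], "twist": [0, 0, 0], "fingers": 0}, {"delta_pos": [-0.8, -1.2, 2.47], "twist": [0, 0, 0], "fingers": 40}, {"delta_pos": [-1.6, -2.4, 2.47], "twist": [0, 0, 0], "fingers": 40}, {"delta_pos": [-2.5, -3.6, 2.47], "twist": [0, 0, 0], "fingers": 40}, {"delta_pos": [-3.4, -4.8, 2.47], "twist": [0, 0, 0], "fingers": 40}, {"delta_pos": [-4.3, -6.0, 2.47], "twist": [0, 0, 0], "fingers": 40}, {"delta_pos": [-5.39, -7.58, 2.47], "twist": [0, 0, 0], "fingers": 40}, {"delta_pos": [-5.39, -7.58, 2.47], "twist": [0, 0, 0], "fingers": 40}]'

```text
time_s: 22.8
ee_pos: [431.5, 149.2, 199.1]
orientation: [0.668, 0.744, -0.002, -0.001]
ft_force: [-0.3, -0.3, 0.1]
gripper_width: 39.7
grip_force: 0.0
```

Emit:
arm_command --rows '[{"delta_pos": [0, 0, 0], "twist": [0, 0, 0], "fingers": 40}, {"delta_pos": [0, 0, 0], "twist": [0, 0, 0], "fingers": 40}]'

```text
time_s: 23.0
ee_pos: [436.1, 155.3, 199.9]
orientation: [0.666, 0.746, 0.001, 0.0]
ft_force: [-0.2, 0.4, -0.5]
gripper_width: 40.3
grip_force: 0.0
```

Run:
```python
from h import *
st();lugs(100,125)
for n in('side',):
    im,d=cams.read_camera(n)
    w=cloud(n,d);h=cv2.cvtColor(im,cv2.COLOR_RGB2HSV)
    z=w[...,2];m=(h[...,0]>40)&(h[...,0]<85)&(h[...,1]>80)&(z>25)&(z<135)&(w[...,0]>380)&(w[...,0]<520)&(w[...,1]>90)&(w[...,1]<230)
    p=w[m];print(len(p),cv2.minAreaRect(p[:,:2].astype('float32')),np.nanpercentile(p[:,2],[5,50,95]))
```

```text
23.0 [436.1 155.3 199.9] [0.666 0.746 0.001 0.   ] [-0.2  0.4 -0.5] 40.30059784646184 0.0
top 337 [479.4 -70.3] [31.3 66.5] ang 2.7 top z 117.3
side 660 [481.9 -74. ] [32. 68.] ang 0.5 top z 117.8
152 ((433.2370910644531, 138.58200073242188), (13.996646881103516, 68.71839904785156), 6.1045026779174805) [47.84518118 53.6799082  56.08508092]
```

Emit:
arm_command --rows '[{"delta_pos": [-0.03, -0.05, -1.4], "twist": [0, 0, 0], "fingers": 40}, {"delta_pos": [-0.03, -0.05, -2.8], "twist": [0, 0, 0], "fingers": 40}, {"delta_pos": [-0.03, -0.05, -4.0], "twist": [0, 0, 0], "fingers": 40}, {"delta_pos": [-0.03, -0.05, -4.8], "twist": [0, 0, 0], "fingers": 40}, {"delta_pos": [-0.03, -0.05, -5.12], "twist": [0, 0, 0], "fingers": 40}, {"delta_pos": [-0.03, -0.05, -5.12], "twist": [0, 0, 0], "fingers": 40}, {"delta_pos": [-0.03, -0.05, -5.12], "twist": [0, 0, 0], "fingers": 5}, {"delta_pos": [-0.03, -0.05, -5.12], "twist": [0, 0, 0], "fingers": 5}, {"delta_pos": [-0.03, -0.05, -5.12], "twist": [0, 0, 0], "fingers": 5}, {"delta_pos": [-0.03, -0.05, -5.12], "twist": [0, 0, 0], "fingers": 5}]' --squeeze 45

```text
time_s: 24.15
ee_pos: [433.0, 152.9, 46.5]
orientation: [0.666, 0.746, -0.001, -0.001]
ft_force: [-2.7, 0.4, 3.9]
gripper_width: 14.8
grip_force: 45.0
```

Run:
```python
from h import *
st()
a=15.05
while a>0.5:
    b=max(a-4.2,0.35);print(a,b);crank(a,b,10);a=b
```

```text
24.15 [433.  152.9  46.5] [ 0.666  0.746 -0.001 -0.001] [-2.7  0.4  3.9] 14.800446778086695 45.00956118106842
15.05 10.850000000000001
[np.float64(-0.36), np.float64(-0.04), np.float64(0.42)]
[np.float64(-0.51), np.float64(-0.06), np.float64(0.96)]
[np.float64(-0.44), np.float64(-0.05), np.float64(1.51)]
[np.float64(-0.14), np.float64(-0.02), np.float64(1.98)]
[np.float64(0.31), np.float64(0.03), np.float64(2.29)]
[np.float64(0.86), np.float64(0.09), np.float64(2.39)]
[np.float64(1.39), np.float64(0.15), np.float64(2.25)]
[np.float64(1.83), np.float64(0.2), np.float64(1.91)]
[np.float64(2.09), np.float64(0.23), np.float64(1.42)]
[np.float64(2.12), np.float64(0.23), np.float64(0.86)]
10.850000000000001 6.650000000000001
[np.float64(-0.19), np.float64(-0.02), np.float64(-0.52)]
[np.float64(-0.58), np.float64(-0.06), np.float64(-0.92)]
[np.float64(-1.09), np.float64(-0.12), np.float64(-1.12)]
[np.float64(-1.65), np.float64(-0.18), np.float64(-1.1)]
[np.float64(-2.14), np.float64(-0.23), np.float64(-0.85)]
[np.float64(-2.49), np.float64(-0.27), np.float64(-0.42)]
[np.float64(-2.63), np.f
[... 686 characters left out ...]
[np.float64(0.12), np.float64(0.01), np.float64(-2.53)]
[np.float64(-0.37), np.float64(-0.04), np.float64(-2.27)]
2.450000000000001 0.35
[np.float64(-0.19), np.float64(-0.02), np.float64(0.2)]
[np.float64(-0.34), np.float64(-0.04), np.float64(0.44)]
[np.float64(-0.44), np.float64(-0.05), np.float64(0.7)]
[np.float64(-0.48), np.float64(-0.05), np.float64(0.97)]
[np.float64(-0.46), np.float64(-0.05), np.float64(1.25)]
[np.float64(-0.39), np.float64(-0.04), np.float64(1.52)]
[np.float64(-0.26), np.float64(-0.03), np.float64(1.77)]
[np.float64(-0.08), np.float64(-0.01), np.float64(1.98)]
[np.float64(0.14), np.float64(0.02), np.float64(2.16)]
[np.float64(0.39), np.float64(0.04), np.float64(2.28)]
```

Emit:
arm_command --rows '[{"delta_pos": [-0.28, -0.03, 0.42], "twist": [0, 0, 0], "fingers": 5}, {"delta_pos": [-0.41, -0.05, 0.96], "twist": [0, 0, 0], "fingers": 5}, {"delta_pos": [-0.34, -0.04, 1.51], "twist": [0, 0, 0], "fingers": 5}, {"delta_pos": [-0.04, 0, 1.98], "twist": [0, 0, 0], "fingers": 5}, {"delta_pos": [0.41, 0.04, 2.29], "twist": [0, 0, 0], "fingers": 5}, {"delta_pos": [0.96, 0.1, 2.39], "twist": [0, 0, 0], "fingers": 5}, {"delta_pos": [1.49, 0.16, 2.25], "twist": [0, 0, 0], "fingers": 5}, {"delta_pos": [1.93, 0.21, 1.91], "twist": [0, 0, 0], "fingers": 5}, {"delta_pos": [2.19, 0.24, 1.42], "twist": [0, 0, 0], "fingers": 5}, {"delta_pos": [2.22, 0.24, 0.86], "twist": [0, 0, 0], "fingers": 5}]'

```text
time_s: 25.15
ee_pos: [500.4, 160.3, 71.7]
orientation: [0.666, 0.746, -0.0, -0.001]
ft_force: [-8.4, 1.1, 5.7]
gripper_width: 14.7
grip_force: 45.0
```

Emit:
arm_command --rows '[{"delta_pos": [-0.19, -0.02, -0.52], "twist": [0, 0, 0], "fingers": 5}, {"delta_pos": [-0.58, -0.06, -0.92], "twist": [0, 0, 0], "fingers": 5}, {"delta_pos": [-1.09, -0.12, -1.12], "twist": [0, 0, 0], "fingers": 5}, {"delta_pos": [-1.65, -0.18, -1.1], "twist": [0, 0, 0], "fingers": 5}, {"delta_pos": [-2.14, -0.23, -0.85], "twist": [0, 0, 0], "fingers": 5}, {"delta_pos": [-2.49, -0.27, -0.42], "twist": [0, 0, 0], "fingers": 5}, {"delta_pos": [-2.63, -0.29, 0.12], "twist": [0, 0, 0], "fingers": 5}, {"delta_pos": [-2.55, -0.28, 0.67], "twist": [0, 0, 0], "fingers": 5}, {"delta_pos": [-2.25, -0.24, 1.13], "twist": [0, 0, 0], "fingers": 5}, {"delta_pos": [-1.79, -0.19, 1.44], "twist": [0, 0, 0], "fingers": 5}]'

```text
time_s: 26.15
ee_pos: [448.3, 154.4, 116.2]
orientation: [0.666, 0.746, 0.001, 0.001]
ft_force: [10.6, 3.9, -47.0]
gripper_width: 14.6
grip_force: 45.0
```

Emit:
arm_command --rows '[{"delta_pos": [0.55, 0.06, 0.09], "twist": [0, 0, 0], "fingers": 5}, {"delta_pos": [1.08, 0.12, -0.06], "twist": [0, 0, 0], "fingers": 5}, {"delta_pos": [1.51, 0.16, -0.41], "twist": [0, 0, 0], "fingers": 5}, {"delta_pos": [1.76, 0.19, -0.9], "twist": [0, 0, 0], "fingers": 5}, {"delta_pos": [1.78, 0.19, -1.46], "twist": [0, 0, 0], "fingers": 5}, {"delta_pos": [1.58, 0.17, -1.98], "twist": [0, 0, 0], "fingers": 5}, {"delta_pos": [1.19, 0.13, -2.37], "twist": [0, 0, 0], "fingers": 5}, {"delta_pos": [0.67, 0.07, -2.56], "twist": [0, 0, 0], "fingers": 5}, {"delta_pos": [0.12, 0.01, -2.53], "twist": [0, 0, 0], "fingers": 5}, {"delta_pos": [-0.37, -0.04, -2.27], "twist": [0, 0, 0], "fingers": 5}]'

```text
time_s: 27.15
ee_pos: [433.7, 153.0, 46.1]
orientation: [0.666, 0.746, -0.002, -0.001]
ft_force: [0.6, 1.8, -5.6]
gripper_width: 14.7
grip_force: 45.0
```

Emit:
arm_command --rows '[{"delta_pos": [-0.19, -0.02, 0.2], "twist": [0, 0, 0], "fingers": 5}, {"delta_pos": [-0.34, -0.04, 0.44], "twist": [0, 0, 0], "fingers": 5}, {"delta_pos": [-0.44, -0.05, 0.7], "twist": [0, 0, 0], "fingers": 5}, {"delta_pos": [-0.48, -0.05, 0.97], "twist": [0, 0, 0], "fingers": 5}, {"delta_pos": [-0.46, -0.05, 1.25], "twist": [0, 0, 0], "fingers": 5}, {"delta_pos": [-0.39, -0.04, 1.52], "twist": [0, 0, 0], "fingers": 5}, {"delta_pos": [-0.26, -0.03, 1.77], "twist": [0, 0, 0], "fingers": 5}, {"delta_pos": [-0.08, -0.01, 1.98], "twist": [0, 0, 0], "fingers": 5}, {"delta_pos": [0.14, 0.02, 2.16], "twist": [0, 0, 0], "fingers": 5}, {"delta_pos": [0.39, 0.04, 2.28], "twist": [0, 0, 0], "fingers": 5}]'

```text
time_s: 28.15
ee_pos: [448.8, 154.5, 115.3]
orientation: [0.666, 0.746, 0.0, 0.0]
ft_force: [2.4, 5.9, -26.1]
gripper_width: 15.0
grip_force: 45.0
```

Run:
```python
from h import *
st();lugs(100,125)
im,d=cams.read_camera('side')
w=cloud('side',d);h=cv2.cvtColor(im,cv2.COLOR_RGB2HSV);z=w[...,2]
m=(h[...,0]>95)&(h[...,0]<125)&(h[...,1]>80)&(z>86)&(z<95)&(w[...,1]>-60)&(w[...,1]<74)&(w[...,0]>400)&(w[...,0]<560);print(cv2.minAreaRect(w[m][:,:2].astype('float32')))
```

```text
28.15 [448.8 154.5 115.3] [0.666 0.746 0.    0.   ] [  2.4   5.9 -26.1] 14.998260263674107 44.99513626098633
top 342 [479.4 -70.4] [31.3 66.5] ang 3.7 top z 117.1
side 665 [481.5 -72.9] [30.4 69.3] ang 2.7 top z 117.8
((471.6035461425781, 50.132911682128906), (89.42633819580078, 50.968719482421875), 2.564004421234131)
```

Emit:
arm_command --rows '[{"delta_pos": [0, 0, 0], "twist": [0, 0, 0], "fingers": 50}, {"delta_pos": [0, 0, 0], "twist": [0, 0, 0], "fingers": 50}, {"delta_pos": [0, 0, 0], "twist": [0, 0, 0], "fingers": 50}, {"delta_pos": [0, 0, 1.0], "twist": [0, 0, 0], "fingers": 50}, {"delta_pos": [0, 0, 2.2], "twist": [0, 0, 0], "fingers": 60}, {"delta_pos": [0, 0, 2.8], "twist": [0, 0, 0], "fingers": 60}, {"delta_pos": [0, 0, 2.8], "twist": [0, 0, 0], "fingers": 60}]' --squeeze 30

```text
time_s: 29.0
ee_pos: [449.6, 154.5, 202.1]
orientation: [0.667, 0.745, 0.002, 0.001]
ft_force: [0.3, -0.7, -1.4]
gripper_width: 59.7
grip_force: 0.0
```

Run:
```python
from h import *
st();lugs(100,125)
im,d=save('side','s7.png')
cv2.imwrite('pics/c7.png',cv2.resize(im[190:370,180:360,::-1],(540,540),interpolation=cv2.INTER_CUBIC))
c=np.array([480.5,-30]);th=np.radians(6.2);e=np.array([[np.cos(th),np.sin(th)],[-np.sin(th),np.cos(th)]])
w=cloud('side',d);h=cv2.cvtColor(im,cv2.COLOR_RGB2HSV);z=w[...,2]
m=(h[...,0]>5)&(h[...,0]<22)&(h[...,1]>130)&(z>113)&(z<123)
q=(w[m][:,:2]-c)@e.T
for y in range(-85,20,6):
    s=q[(q[:,1]>=y)&(q[:,1]<y+6)]
    if len(s)>3: print(y+3,len(s),'x',s[:,0].min().round(1),s[:,0].max().round(1))
```

```text
29.0 [449.6 154.5 202.1] [0.667 0.745 0.002 0.001] [ 0.3 -0.7 -1.4] 59.66329835164519 0.0
top 344 [479.3 -70.2] [31.3 67.6] ang 1.9 top z 117.0
side 672 [481.3 -72.8] [31.1 69.2] ang 1.9 top z 117.8
-76 45 x -18.7 8.9
-70 49 x -19.3 9.4
-64 44 x -18.9 10.5
-58 47 x -19.9 9.5
-52 42 x -19.6 8.3
-46 44 x -19.0 10.2
-40 46 x -16.5 12.0
-34 40 x -16.4 12.0
-28 42 x -17.3 13.8
-22 40 x -15.7 11.1
-16 41 x -16.9 12.0
-10 22 x -16.4 11.4
```

View pics/c7.png

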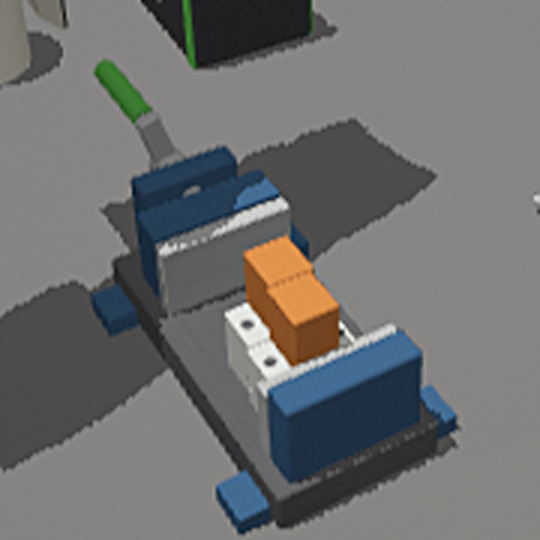

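The vise is open, with the moving jaw at crop pixel (220,250). The brackets stand upright in a row, so I fetch the one nearer the moving jaw.

Emit:
arm_command --rows '[{"delta_pos": [0.2, -1.4, 0], "twist": [0, 0, 0], "fingers": 60}, {"delta_pos": [0.4, -2.8, 0], "twist": [0, 0, 0], "fingers": 60}, {"delta_pos": [0.6, -4.2, 0], "twist": [0, 0, 0], "fingers": 60}, {"delta_pos": [0.8, -5.6, 0], "twist": [0, 0, 0], "fingers": 60}, {"delta_pos": [1.06, -7.05, 0], "twist": [0, 0, 0], "fingers": 60}, {"delta_pos": [1.06, -7.05, 0], "twist": [0, 0, 0], "fingers": 60}, {"delta_pos": [1.06, -7.05, 0], "twist": [0, 0, 0], "fingers": 60}, {"delta_pos": [1.06, -7.05, -0.8], "twist": [0, 0, 0], "fingers": 60}, {"delta_pos": [1.06, -7.05, -1.6], "twist": [0, 0, 0], "fingers": 60}]'

```text
time_s: 30.05
ee_pos: [479.8, -55.6, 150.4]
orientation: [0.666, 0.746, 0.0, -0.0]
ft_force: [-0.6, 1.1, 0.2]
gripper_width: 59.7
grip_force: 0.0
```

Emit:
arm_command --rows '[{"delta_pos": [0, 0, 0], "twist": [0, 0, 0], "fingers": 60}]'

```text
time_s: 30.15
ee_pos: [477.4, -55.5, 148.5]
orientation: [0.666, 0.746, -0.002, -0.002]
ft_force: [-0.1, 0.3, 1.3]
gripper_width: 60.6
grip_force: 0.0
```

Emit:
arm_command --rows '[{"delta_pos": [0.06, -0.03, -0.7], "twist": [0, 0, 0], "fingers": 60}, {"delta_pos": [0.06, -0.03, -1.3], "twist": [0, 0, 0], "fingers": 60}, {"delta_pos": [0.06, -0.03, -1.56], "twist": [0, 0, 0], "fingers": 60}, {"delta_pos": [0.06, -0.03, -1.56], "twist": [0, 0, 0], "fingers": 60}, {"delta_pos": [0.06, -0.03, -1.56], "twist": [0, 0, 0], "fingers": 20}, {"delta_pos": [0.06, -0.03, -1.56], "twist": [0, 0, 0], "fingers": 20}, {"delta_pos": [0.06, -0.03, -1.56], "twist": [0, 0, 0], "fingers": 20}, {"delta_pos": [0.06, -0.03, -1.56], "twist": [0, 0, 0], "fingers": 20}, {"delta_pos": [0.06, -0.03, -1.56], "twist": [0, 0, 0], "fingers": 20}]'

```text
time_s: 31.05
ee_pos: [481.8, -58.1, 104.9]
orientation: [0.666, 0.746, 0.0, 0.0]
ft_force: [-0.4, 0.6, 2.8]
gripper_width: 29.7
grip_force: 30.0
```

Emit:
arm_command --rows '[{"delta_pos": [0, 0, 1.2], "twist": [0, 0, 0], "fingers": 20}, {"delta_pos": [0, 0, 2.5], "twist": [0, 0, 0], "fingers": 20}, {"delta_pos": [0, 0, 3.67], "twist": [0, 0, 0], "fingers": 20}, {"delta_pos": [0.1, -1.4, 3.67], "twist": [0, 0, -0.05], "fingers": 20}, {"delta_pos": [0.2, -2.7, 3.67], "twist": [0, 0, -0.108], "fingers": 20}, {"delta_pos": [0.3, -4.0, 3.67], "twist": [0, 0, -0.108], "fingers": 20}, {"delta_pos": [0.4, -5.3, 3.67], "twist": [0, 0, -0.108], "fingers": 20}, {"delta_pos": [0.5, -6.6, 3.67], "twist": [0, 0, -0.108], "fingers": 20}, {"delta_pos": [0.6, -7.9, 3.67], "twist": [0, 0, -0.108], "fingers": 20}, {"delta_pos": [0.7, -9.2, 3.67], "twist": [0, 0, -0.108], "fingers": 20}]'

```text
time_s: 32.05
ee_pos: [502.2, -335.5, 214.3]
orientation: [0.706, 0.709, -0.0, -0.0]
ft_force: [1.3, 0.1, -1.2]
gripper_width: 29.6
grip_force: 30.0
```

Emit:
arm_command --rows '[{"delta_pos": [0, 0, 0], "twist": [0, 0, 0], "fingers": 20}, {"delta_pos": [0, 0, 0], "twist": [0, 0, 0], "fingers": 20}]'

```text
time_s: 32.25
ee_pos: [501.7, -335.0, 214.1]
orientation: [0.707, 0.708, -0.0, -0.001]
ft_force: [0.2, 0.5, -1.6]
gripper_width: 30.0
grip_force: 30.0
```

Run:
```python
from h import *
st();lugs(80,260)
```

```text
32.25 [ 501.7 -335.   214.1] [ 0.707  0.708 -0.    -0.001] [ 0.2  0.5 -1.6] 30.020355161583304 29.98997926712036
top 46 [ 502.5 -314.2] [ 2.7 19.4] ang 85.3 top z 225.0
top 188 [479.3 -87.2] [29.5 33.7] ang 6.0 top z 117.2
side 549 [481.9 -90.5] [29.3 33.9] ang 5.7 top z 117.7
side 453 [ 503.3 -346.1] [31.  10.6] ang 17.8 top z 225.1
side 57 [ 501.2 -347.8] [19.6  2. ] ang 1.4 top z 166.4
```

Emit:
arm_command --rows '[{"delta_pos": [0.1, -1.0, 0], "twist": [0, 0, 0], "fingers": 20}, {"delta_pos": [0.21, -1.93, 0], "twist": [0, 0, 0], "fingers": 20}, {"delta_pos": [0.21, -1.93, -0.8], "twist": [0, 0, 0], "fingers": 20}, {"delta_pos": [0.21, -1.93, -1.7], "twist": [0, 0, 0], "fingers": 20}, {"delta_pos": [0.21, -1.93, -2.6], "twist": [0, 0, 0], "fingers": 20}, {"delta_pos": [0.21, -1.93, -3.4], "twist": [0, 0, 0], "fingers": 20}, {"delta_pos": [0.21, -1.93, -4.0], "twist": [0, 0, 0], "fingers": 20}, {"delta_pos": [0.21, -1.93, -4.35], "twist": [0, 0, 0], "fingers": 20}, {"delta_pos": [0.21, -1.93, -4.45], "twist": [0, 0, 0], "fingers": 20}, {"delta_pos": [0.21, -1.93, -4.45], "twist": [0, 0, 0], "fingers": 20}]'

```text
time_s: 33.35
ee_pos: [509.2, -391.6, 81.4]
orientation: [0.705, 0.709, 0.0, 0.0]
ft_force: [-0.8, -0.7, -0.9]
gripper_width: 30.1
grip_force: 30.0
```

Emit:
arm_command --rows '[{"delta_pos": [0, 0, 0], "twist": [0, 0, 0], "fingers": 60}, {"delta_pos": [0, 0, 0], "twist": [0, 0, 0], "fingers": 60}, {"delta_pos": [0, 0, 0], "twist": [0, 0, 0], "fingers": 60}, {"delta_pos": [0, 0, 1.2], "twist": [0, 0, 0], "fingers": 60}, {"delta_pos": [0, 0, 2.6], "twist": [0, 0, 0], "fingers": 60}, {"delta_pos": [-0.1, 1.0, 4.0], "twist": [0, 0, 0.03], "fingers": 60}, {"delta_pos": [-0.2, 2.3, 4.0], "twist": [0, 0, 0.06], "fingers": 60}, {"delta_pos": [-0.3, 3.6, 4.0], "twist": [0, 0, 0.108], "fingers": 60}, {"delta_pos": [-0.4, 4.9, 4.0], "twist": [0, 0, 0.108], "fingers": 60}, {"delta_pos": [-0.5, 6.2, 4.0], "twist": [0, 0, 0.108], "fingers": 60}]'

```text
time_s: 34.35
ee_pos: [493.7, -204.7, 201.8]
orientation: [0.667, 0.745, 0.0, 0.0]
ft_force: [1.0, 1.3, 0.1]
gripper_width: 59.7
grip_force: 0.0
```

Emit:
arm_command --rows '[{"delta_pos": [0, 0, 0], "twist": [0, 0, 0], "fingers": 60}, {"delta_pos": [0, 0, 0], "twist": [0, 0, 0], "fingers": 60}]'

```text
time_s: 34.55
ee_pos: [494.2, -205.4, 201.7]
orientation: [0.666, 0.746, 0.0, 0.0]
ft_force: [0.0, -0.7, -0.4]
gripper_width: 60.3
grip_force: 0.0
```

Run:
```python
from h import *
st();lugs(40,130)
```

```text
34.55 [ 494.2 -205.4  201.7] [0.666 0.746 0.    0.   ] [ 0.  -0.7 -0.4] 60.25592368820965 0.0
top 92 [ 502.2 -394.2] [20.3 35.4] ang 61.1 top z 91.6
top 188 [479.8 -87.3] [29.8 34. ] ang 5.6 top z 116.8
side 985 [ 508.9 -389.5] [29.9 33.6] ang 0.7 top z 92.4
```

Emit:
arm_command --rows '[{"delta_pos": [-0.14, 1.3, 0], "twist": [0, 0, 0], "fingers": 60}, {"delta_pos": [-0.28, 2.6, 0], "twist": [0, 0, 0], "fingers": 60}, {"delta_pos": [-0.41, 3.83, 0], "twist": [0, 0, 0], "fingers": 60}, {"delta_pos": [-0.41, 3.83, 0], "twist": [0, 0, 0], "fingers": 60}, {"delta_pos": [-0.41, 3.83, -0.7], "twist": [0, 0, 0], "fingers": 60}, {"delta_pos": [-0.41, 3.83, -1.5], "twist": [0, 0, 0], "fingers": 60}, {"delta_pos": [-0.41, 3.83, -2.3], "twist": [0, 0, 0], "fingers": 60}, {"delta_pos": [-0.41, 3.83, -3.0], "twist": [0, 0, 0], "fingers": 60}, {"delta_pos": [-0.41, 3.83, -3.27], "twist": [0, 0, 0], "fingers": 60}, {"delta_pos": [-0.41, 3.83, -3.27], "twist": [0, 0, 0], "fingers": 60}]'

```text
time_s: 35.65
ee_pos: [481.1, -92.6, 102.4]
orientation: [0.667, 0.745, -0.001, -0.0]
ft_force: [-0.7, -0.1, 0.7]
gripper_width: 60.0
grip_force: 0.0
```

Emit:
arm_command --rows '[{"delta_pos": [0, 0, 0], "twist": [0, 0, 0], "fingers": 20}, {"delta_pos": [0, 0, 0], "twist": [0, 0, 0], "fingers": 20}, {"delta_pos": [0, 0, 0], "twist": [0, 0, 0], "fingers": 20}, {"delta_pos": [0, 0, 0], "twist": [0, 0, 0], "fingers": 20}, {"delta_pos": [0, 0, 0], "twist": [0, 0, 0], "fingers": 20}]'

```text
time_s: 36.15
ee_pos: [482.1, -91.1, 103.5]
orientation: [0.666, 0.746, 0.0, 0.0]
ft_force: [0.7, -0.8, 2.4]
gripper_width: 29.8
grip_force: 30.0
```

Emit:
arm_command --rows '[{"delta_pos": [0, 0, 1.2], "twist": [0, 0, 0], "fingers": 20}, {"delta_pos": [0, 0, 2.5], "twist": [0, 0, 0], "fingers": 20}, {"delta_pos": [0, 0, 3.5], "twist": [0, 0, 0], "fingers": 20}, {"delta_pos": [0.1, -1.3, 3.5], "twist": [0, 0, -0.05], "fingers": 20}, {"delta_pos": [0.2, -2.6, 3.5], "twist": [0, 0, -0.108], "fingers": 20}, {"delta_pos": [0.4, -3.9, 3.5], "twist": [0, 0, -0.108], "fingers": 20}, {"delta_pos": [0.6, -5.2, 3.5], "twist": [0, 0, -0.108], "fingers": 20}, {"delta_pos": [0.87, -6.4, 3.5], "twist": [0, 0, -0.108], "fingers": 20}, {"delta_pos": [0.87, -7.13, 3.5], "twist": [0, 0, -0.108], "fingers": 20}, {"delta_pos": [0.87, -7.13, 3.5], "twist": [0, 0, -0.108], "fingers": 20}]'

```text
time_s: 37.15
ee_pos: [506.3, -309.0, 207.8]
orientation: [0.707, 0.707, -0.001, 0.0]
ft_force: [0.1, 0.4, -2.4]
gripper_width: 29.9
grip_force: 30.0
```

Emit:
arm_command --rows '[{"delta_pos": [0, 0, 0], "twist": [0, 0, 0], "fingers": 20}]'

```text
time_s: 37.25
ee_pos: [507.1, -305.0, 207.5]
orientation: [0.706, 0.708, -0.0, -0.001]
ft_force: [-0.1, 0.7, -3.0]
gripper_width: 29.9
grip_force: 30.0
```

Emit:
arm_command --rows '[{"delta_pos": [0, 0, -0.9], "twist": [0, 0, 0], "fingers": 20}, {"delta_pos": [0, 0, -1.8], "twist": [0, 0, 0], "fingers": 20}, {"delta_pos": [0, 0, -2.7], "twist": [0, 0, 0], "fingers": 20}, {"delta_pos": [0, 0, -3.5], "twist": [0, 0, 0], "fingers": 20}, {"delta_pos": [0, 0, -4.0], "twist": [0, 0, 0], "fingers": 20}, {"delta_pos": [0, 0, -4.2], "twist": [0, 0, 0], "fingers": 20}, {"delta_pos": [0, 0, -4.3], "twist": [0, 0, 0], "fingers": 20}, {"delta_pos": [0, 0, -4.3], "twist": [0, 0, 0], "fingers": 20}]'

```text
time_s: 38.05
ee_pos: [508.1, -305.1, 79.6]
orientation: [0.706, 0.709, 0.0, 0.0]
ft_force: [0.0, -1.4, -3.3]
gripper_width: 29.8
grip_force: 30.0
```

Emit:
arm_command --rows '[{"delta_pos": [0, 0, 0], "twist": [0, 0, 0], "fingers": 60}, {"delta_pos": [0, 0, 0], "twist": [0, 0, 0], "fingers": 60}, {"delta_pos": [0, 0, 0], "twist": [0, 0, 0], "fingers": 60}, {"delta_pos": [0, 0, 1.0], "twist": [0, 0, 0], "fingers": 60}, {"delta_pos": [0, 0, 2.3], "twist": [0, 0, 0], "fingers": 60}, {"delta_pos": [0, 0, 3.6], "twist": [0, 0, 0], "fingers": 60}, {"delta_pos": [0, 1.3, 4.3], "twist": [0, 0, 0], "fingers": 60}, {"delta_pos": [0, 2.6, 4.3], "twist": [0, 0, 0], "fingers": 60}, {"delta_pos": [0, 4, 4.3], "twist": [0, 0, 0], "fingers": 60}, {"delta_pos": [0, 4, 4.3], "twist": [0, 0, 0], "fingers": 60}]'

```text
time_s: 39.05
ee_pos: [508.5, -178.5, 208.1]
orientation: [0.703, 0.711, 0.001, -0.001]
ft_force: [0.7, -0.3, -0.3]
gripper_width: 59.8
grip_force: 0.0
```

Run:
```python
from h import *
st();lugs(40,130);save('side','s9.png')
```

```text
39.05 [ 508.5 -178.5  208.1] [ 0.703  0.711  0.001 -0.001] [ 0.7 -0.3 -0.3] 59.81829957476691 0.0
top 202 [ 506.1 -385.7] [28.2 32.1] ang 1.7 top z 92.2
side 821 [ 507.6 -303.8] [33.3 29.4] ang 89.7 top z 92.5
side 991 [ 508.7 -389.4] [29.7 33.5] ang 0.2 top z 92.5
```

View pics/s9.png

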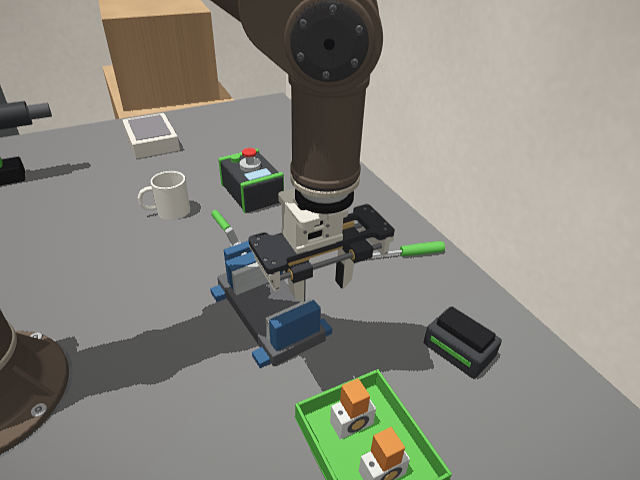

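Both brackets stand upright in the tray, at side pixels (355,408) and (387,458). The vise is open, the plunger is up and the other things are undisturbed.

Emit:
arm_command --rows '[{"delta_pos": [0, 0, 0], "twist": [0, 0, 0], "fingers": 60}, {"delta_pos": [0, 0, 0], "twist": [0, 0, 0], "fingers": 60}, {"delta_pos": [0, 0, 0], "twist": [0, 0, 0], "fingers": 60}]'

```text
time_s: 39.5
ee_pos: [507.5, -186.1, 208.0]
orientation: [0.706, 0.708, -0.0, 0.0]
ft_force: [0.5, -0.0, 0.2]
gripper_width: 60.0
grip_force: 0.0
```

```bash
python3 -c "
from h import *
print(robot.sign_off())"
```

```text
the job is handed in; nothing more can be done
None
```

The job is handed in at about 39.5 s with no verdict returned: I clamped both brackets, pressed the plunger to its stop for about a second, wound the vise open again and stood both upright in the tray; the jaw force was never read directly, only inferred from about 18 N at the crank grip.

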